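# Ready to light the buffet warmer

### The job

Get the tureen's warmer ready to light: set the tea light flat into the cup in the middle of the warmer, reaching down between its four arms, and let go of it. Then draw the stick lighter up out of its wooden stand, turn it to slant at about 45 degrees with the nozzle pointing down, and finish while still holding it still in the air with the nozzle's tip about a centimetre above the wick, touching neither the candle nor the warmer. Keep the stand upright in its place and the warmer in its place, and leave the mug, the glass tumbler and the matchbox alone.

Things in the scene. Friction and masses are not known exactly. Their poses are not given: they have to be found in the camera images.
- tea_light_centre (a point): the tea light: a squat round candle in a metal cup, 38 mm across, 15 mm high, upright on the worktop (20 g); this point is its centre, 7.5 mm above its underside, z up
- wick (a point): the tip of the tea light's wick: on its axis, level with its rim, 15 mm above its underside
- warmer_cup (a point): centre of the floor of the warmer's candle cup, 10 mm above the worktop. The cup: a round collar 43 mm wide inside, 53 mm outside, rising 5 mm above that floor, so the tea light drops in with 2.5 mm play all round and its upper 10 mm stands free. Fingers fit in between the four arms with the jaws' line along this frame's x or y axis; the arms lie on the diagonals. z up
- stand_mouth (a point): the lighter's stand: a turned wooden tube with brass bands, 36 mm wide, on a round foot 90 mm wide, standing loose (0.8 kg); this point is the centre of its mouth, 88 mm above the worktop. The upright bore is 15 mm wide. z up
- lighter_grip (a point): the stick lighter's grip point: middle of its red handle's free part, 150 mm from the nozzle's tip, 30 mm below the handle's end. There the handle is flat-sided, 17 mm thick along this frame's y (grip across y), 22 mm along x. z runs from tip to handle's end
- lighter_tip (a point): the open end of the lighter's steel nozzle, 9.6 mm thick, 75 mm long; 150 mm below the grip point along the lighter's z. At the start it hangs 75 mm deep in the stand
- stand: the lighter's stand as a whole; origin at the centre of its underside, z up
- warmer: the warmer: round dark steel base, 156 mm across, loose, 0.95 kg. Four bent 6 mm steel rods stand on it 67 mm from the middle and turn inward with their tops 62 mm above the worktop, ends 38 mm from the middle, at 45, 135, 225 and 315 degrees in its x, y axes. Origin at the centre of its underside
- lighter: the lighter as a whole, 180 mm long, 60 to 100 g, upright in the stand at the start, nozzle down; origin at the tip, z towards the handle's end. Its nose (75 to 109 mm from the tip, 26 x 18 mm, black trigger on +x) rests on the stand's mouth; the handle goes on to 180 mm
- tea_light: the tea light as a whole; origin at the centre of its underside, z up
- mug: bystander: a spotted mug, 77 mm wide, 89 mm high; origin at its underside
- tumbler: bystander: a clear glass tumbler, 76 mm wide, 86 mm high; origin at its underside
- matchbox: bystander: a red matchbox lying flat, 51 x 64 x 15 mm; origin at its underside
Not all that is in view belongs to the job. Leave any purple look-alike of the stand alone.

How it is judged:
By the outcome, as a careful person would: the job done as asked, in the order asked, and still so for the second after the job is handed in, while the arm keeps its last pose, push and grip.
It also fails if it takes over 69 s, if anything falls off the work surface, if the arm or the gripper's body presses on something with over 40 N, if the wrist force passes 120 N, or if a joint passes its speed limit or range.

### The arm

A 6-joint arm with a two-finger parallel gripper is mounted at the origin on a cart in front of the work surface, level with it; the furniture and walls round the work are solid. World frame = base frame: x ahead of the robot, y to its left, z up, the work surface at z = 0. Lengths are in m, angles in rad, forces in N, time in s.
With the tool pointing down it reaches from about 0.425 to 0.925 m from the base axis. Payload 12.5 kg.
Tool frame: the origin (TCP) lies at the very end of the fingers, on their centre line; the grasp point (between the pads) lies 19 mm behind it; x points along the fingers, z is the direction in which the jaws open and shut, and the axes are right-handed (so a half turn about x gives the same grasp; the last joint's range is limited). The gripper opens to 85 mm and grips with 20 to 120 N. Pads are 22 mm wide; open, the fingers measure 114 mm over their backs; the gripper's body (76 mm by 85 mm) begins 54 mm behind the grasp point. The pads swing forward as they close: fully open they stand 13 mm farther back than shut.
Start: joints at [1.02, 0.491, 1.559, -0, 1.092, -0.106], TCP at [0.269, 0.564, 0.231] pointing down, gripper open.
Joint ranges: [-3.1, 3.1], [-0.84, 2.19], [0.05, 2.79], [-1.13, 4.28], [0.06, 2.93], [-2.69, 2.69]. Speed limits (rad/s): [2.22, 2.22, 2.79, 3.14, 3.14, 3.14].

### API

Orientations are given as a rotation vector (axis times angle).
In Python, from cell import ctrl gives the robot as it stands.
- The arm moves only by the tool jog_arm, never from a script. Its arguments are lists of equal length, an entry for each row: "jaw": the opening, from 0 (shut) to 1 (fully open); "slide": the shift along the tool's x, y, z scaled (see below), a list of three; "roll": the turn about the tool's x scaled (see below). A call has 1 to 10 rows; each row is the pose to reach, as a shift and turn from the pose commanded when the call began, along the tool's axes at that moment; what a row does not reach only later rows make up. The controller multiplies each number of a shift by 0.3 m and each number of a turn by pi/4 rad. A row lasts 1/8 s, in which the tool goes at most 62.5 mm and 10.7 degrees, less where a joint would pass 70% of its speed; a pose out of reach is approached as far as the arm can. A call with a number of a shift or a turn outside -1 to 1 is refused whole. A call with a gripper value outside its range is refused whole. The fingers move at their own pace and stop on an object; "grip_force" is the grip in N (left out, the last holds). Time passes only in rows, so rows that repeat a pose let the fingers close. It gives the time, the measured TCP pose, the force and the opening at its end, in the units of the state.
- ctrl.read_state(): the state, without advancing time (a new reading comes with each control period).
- ctrl.capture(name): name is "scene" or "top" or "wrist"; returns the picture (384x512x3 uint8, blue, green, red); there is no depth.
- ctrl.camera_model(name): a dict with "vfov" (degrees; the focal length in pixels is half the picture's height over the tangent of half this angle, whatever the lens; pixels are square), "cx", "cy" (the principal point, pixels), "D" ([k1, k2, p1, p2, k3] as OpenCV has them; the pictures are not rectified), "rvec" (rotation vector, rad) and "tvec" (3), from world to camera coordinates, as OpenCV has them. Camera axes: x right, y down, z forward; pixel columns grow to the right and rows downward; lengths in m; the calibration is good to about 2 mm. A picture is of the moment at which its call begins: read the wrist's pose just before it. camera_model takes no time and is no camera call; for the wrist camera it gives the pose at the moment of the call.
- ctrl.finish_job(): hands the job in, once; it reports no verdict.
The state is a dict: "clock": time; "qpos": joint angles; "qd": joint speeds; "effort": joint torques, N m; "position": TCP position; "ee_rot": TCP orientation; "contact_force": force on the tool from outside, world axes, zero at the start; "wrist_torque": the same for the moment, N m; "width": opening from 0.0 (shut) to 1.0 (fully open).
Only numpy, scipy, OpenCV 4.12 (cv2) and the standard library are available. Lean on these libraries where they do the work, as an engineer would, in place of code of your own. Each camera call takes 0.05 s, during which the arm holds its last target.

## Working session

There is one attempt and no reset: what is moved stays moved. The work goes in short steps, Python scripts to look and compute and a tool call to move; the robot and the scene stay as the last step left them, time stands still between calls to the robot, and variables do not carry over. Pictures are saved under pics/ and viewed, and the job is handed in when it is done.

Besides the shell and the picture viewer there is one more tool, called after "Request:" as a command line: name --pt "numbers of a row" for each row, then --argument value for the rest. jog_arm: Moves the arm, as the interface text tells. Shifts and turns lie within -1 to 1; 1 stands for 0.3 m of shift or pi/4 rad of turn. Its arguments: {"type":"object","properties":{"jaw":{"type":"array"},"slide":{"type":"array"},"roll":{"type":"array"},"grip_force":{"type":"number"}},"required":["jaw","slide","roll"]}

```bash
ls; mkdir -p pics; python3 - <<'E'
from cell import ctrl
import cv2
print(ctrl.read_state())
for n in("scene","top","wrist"):
    im=ctrl.capture(n); cv2.imwrite(f"pics/{n}0.png",im); m=ctrl.camera_model(n); print(n,m)
E
```

```text
pics
{'clock': 0.0, 'qpos': array([ 1.02038938e+00,  4.91568048e-01,  1.55948885e+00,  2.63830240e-05,
        1.09169851e+00, -1.05571419e-01]), 'qd': array([-2.48769826e-04,  8.09220643e-05,  1.54266728e-05, -1.18115684e-03,
       -8.91470284e-04, -9.68395556e-05]), 'effort': array([ 5.55330498e-04, -6.18434501e+01, -2.61601353e+01, -1.56282744e-05,
        3.93067210e-03, -1.16208219e-05]), 'position': array([0.26877342, 0.56398753, 0.2307089 ]), 'ee_rot': array([-0.87613388,  1.38848732,  0.87532575]), 'contact_force': array([-0.54572126,  0.61576862, -0.20909408]), 'wrist_torque': array([ 0.00022518,  0.02402776, -0.03653283]), 'width': 0.9991366914169437}
scene {'vfov': 52.31202555338831, 'cx': 252.19784874190398, 'cy': 191.4868141568239, 'D': array([-0.05393134,  0.        ,  0.        ,  0.        ,  0.        ]), 'rvec': array([ 2.11528303, -1.18455958,  0.49091377]), 'tvec': array([-0.18787335,  0.45862444,  1.28787517])}
top {'vfov': 44.10241448353358, 'cx': 259.6762924601203, 'cy': 196.10438883818733, 'D': array([-0.07526537,  0.        ,  0.        ,  0.        ,  0.        ]), 'rvec': array([ 1.8379717 , -1.84817636,  0.65362422]), 'tvec': array([0.08992214, 0.51866945, 2.14273372])}
wrist {'vfov': 63.22079658276113, 'cx': 254.9617423365722, 'cy': 192.44798240610922, 'D': array([-0.03330751,  0.        ,  0.        ,  0.        ,  0.        ]), 'rvec': array([-2.42390812, -1.52917513, -0.24174905]), 'tvec': array([-0.62557287, -0.04015656,  0.37974499])}
```

View pics/scene0.png

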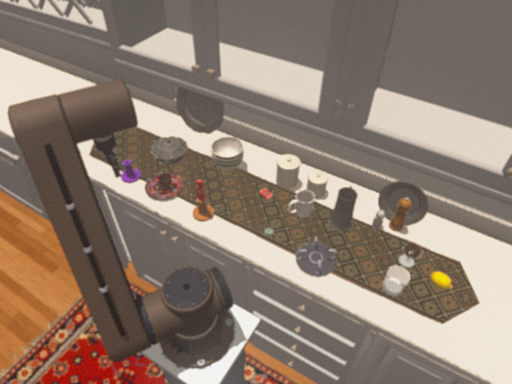

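View pics/top0.png

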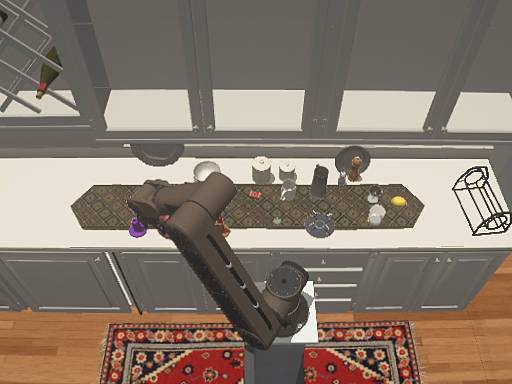

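View pics/wrist0.png

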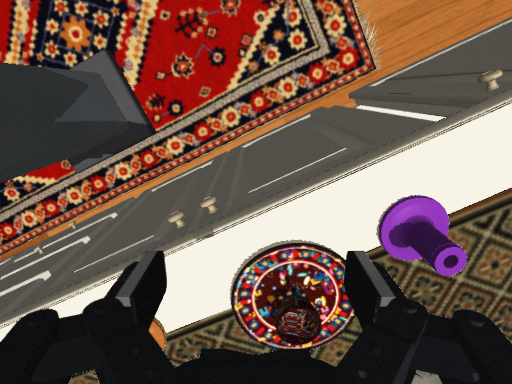

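```bash
cat > h.py <<'E'
import numpy as np, cv2
from scipy.spatial.transform import Rotation as R
from cell import ctrl
def KD(m):
    f=192/np.tan(np.radians(m['vfov']/2)); return np.array([[f,0,m['cx']],[0,f,m['cy']],[0,0,1.]]),m['D']
def ray(m,px):
    K,D=KD(m); u=cv2.undistortPoints(np.array([[px]],float),K,D)[0,0]
    Rm=cv2.Rodrigues(m['rvec'])[0]; d=Rm.T@np.array([u[0],u[1],1]); return -Rm.T@m['tvec'],d/np.linalg.norm(d)
def atz(m,px,z):
    o,d=ray(m,px); return o+d*(z-o[2])/d[2]
def proj(m,P):
    K,D=KD(m); return cv2.projectPoints(np.atleast_2d(np.array(P,float)),m['rvec'],m['tvec'],K,D)[0][:,0]
def tri(obs):
    A=np.zeros((3,3));b=np.zeros(3)
    for m,px in obs:
        o,d=ray(m,px);Q=np.eye(3)-np.outer(d,d);A+=Q;b+=Q@o
    p=np.linalg.solve(A,b); return p,[np.round(proj(m,p)[0]-px,1) for m,px in obs]
def toolR(s): return R.from_rotvec(s['ee_rot']).as_matrix()
def slide_to(s,target):
    return toolR(s).T@(np.array(target)-s['position'])/0.3
E
python3 - <<'E'
from h import *
S=ctrl.camera_model("scene");T=ctrl.camera_model("top")
for n,px,z in [("stand foot",(204,213),0.0),("lighter top",(200,182),.193),("tea",(268,232),.012),("warmer",(317,257),.01),("mug",(304,204),.04),("tumbler",(397,280),.04),("matchbox",(266,194),.01),("purple",(130,176),0),("plate",(165,186),.0)]:
    print(n,atz(S,px,z).round(3))
for n,px,z in [("tea",(277,220),.012),("warmer",(320,224),.01),("stand",(222,232),0)]: print(n,atz(T,px,z).round(3))
im=cv2.imread("pics/scene0.png"); 
c=im[150:310,170:370]; cv2.imwrite("pics/s0c.png",cv2.resize(c,None,fx=4,fy=3.75,interpolation=cv2.INTER_CUBIC)[:600])
s=ctrl.read_state();print(toolR(s).round(3), ctrl.camera_model("wrist")); m=ctrl.camera_model("wrist");Rm=cv2.Rodrigues(m['rvec'])[0];print("cam pos",-Rm.T@m['tvec'],"in tool",toolR(s).T@(-Rm.T@m['tvec']-s['position']), "view dir tool",toolR(s).T@Rm.T[:,2])
E
```

```text
stand foot [0.431 0.281 0.   ]
lighter top [0.423 0.274 0.193]
tea [ 0.476 -0.004  0.012]
warmer [ 0.47  -0.222  0.01 ]
mug [ 0.664 -0.068  0.04 ]
tumbler [ 0.508 -0.515  0.04 ]
matchbox [0.657 0.109 0.01 ]
purple [0.435 0.709 0.   ]
plate [0.469 0.527 0.   ]
tea [ 0.494 -0.004  0.012]
warmer [ 0.47  -0.224  0.01 ]
stand [0.428 0.277 0.   ]
[[-0.    -0.903  0.43 ]
 [-0.001  0.43   0.903]
 [-1.     0.    -0.001]] {'vfov': 63.22079658276113, 'cx': 254.9617423365722, 'cy': 192.44798240610922, 'D': array([-0.03330751,  0.        ,  0.        ,  0.        ,  0.        ]), 'rvec': array([-2.42390812, -1.52917513, -0.24174905]), 'tvec': array([-0.62557287, -0.04015656,  0.37974499])}
cam pos [0.1980515  0.5987597  0.37339343] in tool [-0.1425079   0.07882382  0.00073673] view dir tool [ 9.51060918e-01 -3.09003273e-01  3.28815342e-04]
```

View pics/s0c.png

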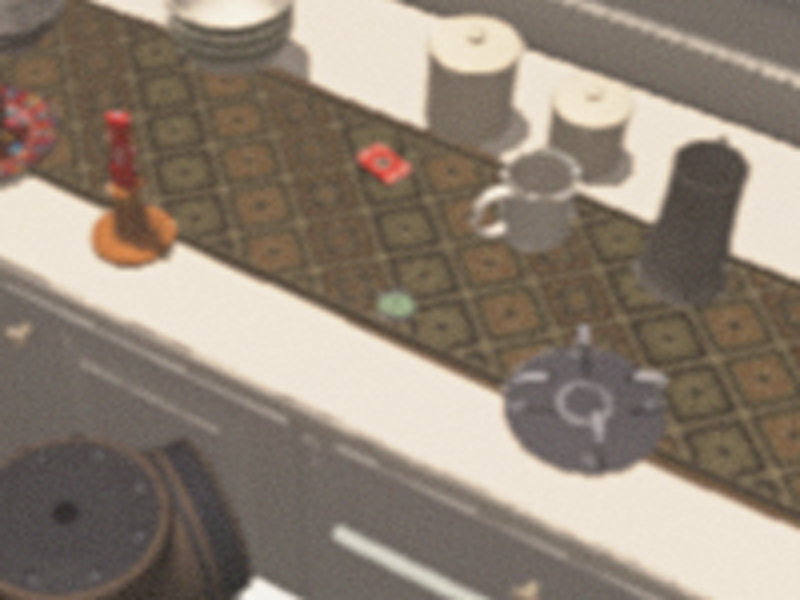

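Request:
jog_arm --jaw '[1, 1, 1, 1, 1, 1, 1, 1, 1]' --pt "-0.23 0 0" --pt "-0.23 -0.3 -0.24" --pt "-0.23 -0.5 -0.4" --pt "-0.23 -0.7 -0.56" --pt "-0.23 -0.9 -0.72" --pt "-0.23 -1 -0.8" --pt "-0.23 -1 -0.9" --pt "-0.23 -1 -0.9" --pt "-0.23 -1 -0.9" --roll '[0, -0.2, -0.4, -0.56, -0.567, -0.567, -0.567, -0.567, -0.567]'

```text
clock: 1.27
position: [0.4239, 0.1897, 0.3004]
ee_rot: [-1.207, 1.21, 1.207]
contact_force: [0.2, 0.1, -0.2]
width: 1.0
```

```bash
cat > snap.py <<'E'
import sys,json
from h import *
n=sys.argv[1]
s=ctrl.read_state(); m=ctrl.camera_model("wrist"); im=ctrl.capture("wrist")
cv2.imwrite(f"pics/{n}.png",im)
json.dump({k:np.array(v).tolist() for k,v in m.items()},open(f"pics/{n}.json","w"))
print(s['clock'],s['position'].round(4),toolR(s).round(3).tolist(),s['width'],s['contact_force'].round(2))
cv2.imwrite(f"pics/{n}_b.png",cv2.resize(im,None,fx=1.5,fy=1.5,interpolation=cv2.INTER_CUBIC))
E
cat >> h.py <<'E'
import json
def lm(n): return {k:(np.array(v) if isinstance(v,list) else v) for k,v in json.load(open(f"pics/{n}.json")).items()}
E
python3 snap.py w1
```

```text
1.275 [0.4239 0.1897 0.3004] [[0.0, -1.0, 0.003], [-0.0, 0.003, 1.0], [-1.0, -0.0, -0.0]] 0.9998461683644361 [ 0.2   0.1  -0.24]
```

View pics/w1_b.png

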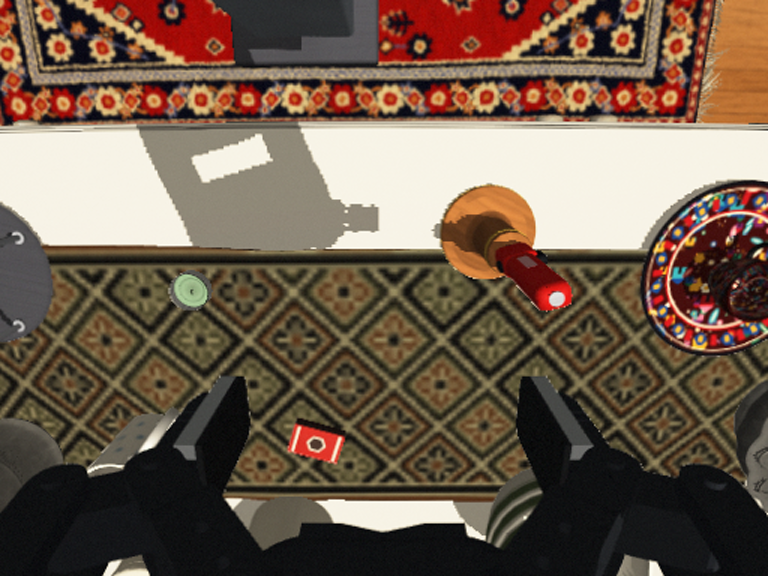

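Request:
jog_arm --jaw '[1, 1, 1, 1, 1, 1, 1]' --pt "0 -0.1 -0.2" --pt "0 -0.15 -0.4" --pt "0 -0.15 -0.6" --pt "0 -0.15 -0.8" --pt "0 -0.15 -0.96" --pt "0 -0.15 -0.96" --pt "0 -0.15 -0.96" --roll '[0, 0, 0, 0, 0, 0, 0]'

```text
clock: 2.2
position: [0.4689, -0.0956, 0.3001]
ee_rot: [-1.209, 1.209, 1.21]
contact_force: [0.8, -0.1, 0.2]
width: 0.998
```

```bash
python3 snap.py w2; python3 -c "
from h import *
im=cv2.imread('pics/w1.png')[110:220,270:410]
cv2.imwrite('pics/w1c.png',cv2.resize(im,None,fx=5,fy=5,interpolation=cv2.INTER_CUBIC))"
```

```text
2.2 [ 0.4689 -0.0956  0.3001] [[-0.0, -1.0, -0.001], [0.001, -0.001, 1.0], [-1.0, 0.0, 0.001]] 0.998425670676176 [ 0.78 -0.07  0.22]
```

View pics/w2_b.png

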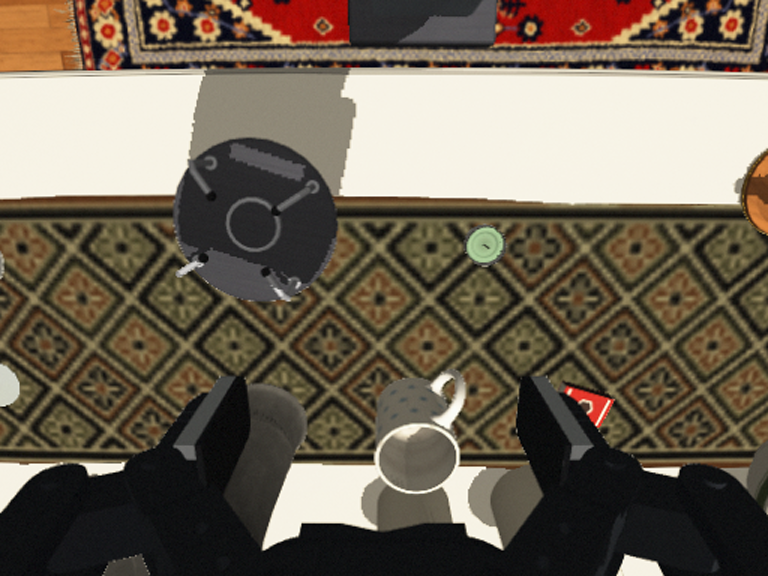

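View pics/w1c.png

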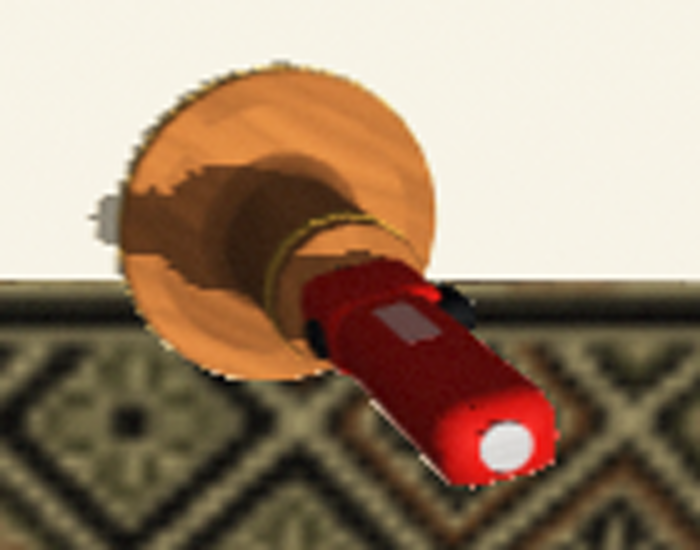

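```bash
python3 - <<'E'
from h import *
w1,w2=lm('w1'),lm('w2')
S=ctrl.camera_model("scene");T=ctrl.camera_model("top")
print("tea", tri([(w1,(189.5/1.5,290.5/1.5)),(w2,(485/1.5,245.5/1.5))]), atz(w2,(485/1.5,245.5/1.5),.015),atz(w1,(189.5/1.5,290.5/1.5),.015))
c=(253/1.5,224/1.5)
print("cup",atz(w2,c,.015),tri([(w2,c),(S,(316.3,257.2))]))
im=cv2.imread("pics/w2.png")[80:210,105:235]
cv2.imwrite('pics/w2c.png',cv2.resize(im,None,fx=4.5,fy=4.5,interpolation=cv2.INTER_CUBIC))
# lighter end cap, stand foot in w1
f=lambda x,y:(270+x/5,110+y/5)
print("foot",atz(w1,f(278,223),.006)); print("cap",atz(w1,f(507,447),.193))
E
```

```text
tea (array([0.48726223, 0.00192783, 0.01141146]), [array([0. , 0.2]), array([-0. , -0.3])]) [0.48681764 0.00119187 0.015     ] [0.48571054 0.00348118 0.015     ]
cup [ 0.4665983  -0.21406505  0.015     ] (array([ 0.46956477, -0.21818179,  0.00541545]), [array([-0.9,  0.9]), array([-0.5,  0.2])])
foot [0.43121226 0.29072089 0.006     ]
cap [0.43313325 0.28956612 0.193     ]
```

View pics/w2c.png

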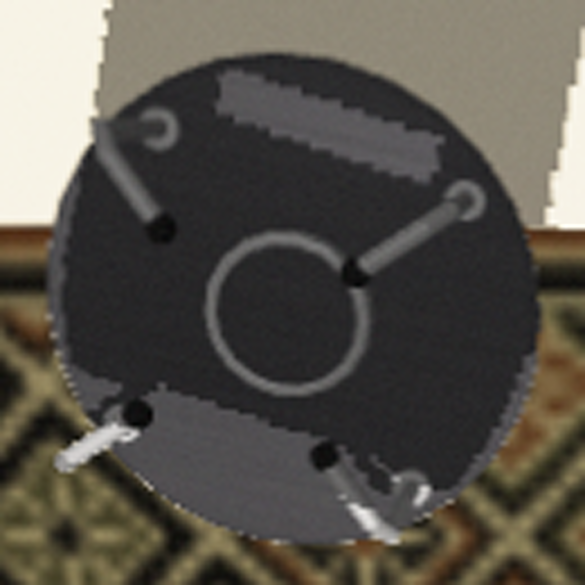

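```bash
python3 - <<'E'
from h import *
w2=lm('w2')
f=lambda x,y:(105+x/4.5-.4,80+y/4.5-.4)
c=atz(w2,f(288,313),.015);print(c)
ends=[atz(w2,f(*p),.059) for p in [(162,228),(355,272),(323,455),(137,412)]]
e=np.array(ends);print(e.round(4),e.mean(0))
for p in e: v=p-c; print(np.hypot(*v[:2]),np.degrees(np.arctan2(v[1],v[0])))
for a,b in((0,2),(1,3)): v=e[a]-e[b]; print('diag',np.linalg.norm(v),np.degrees(np.arctan2(v[1],v[0]))%90)
ft=np.array([atz(w2,f(*p),.008) for p in [(158,128),(465,200),(410,490)]])
for p in ft: v=p-c; print('foot',np.hypot(*v[:2]),np.degrees(np.arctan2(v[1],v[0]))%90)
print((ft[0]+ft[2])/2)
E
```

```text
[ 0.46635041 -0.21413723  0.015     ]
[[ 0.4352 -0.2344  0.059 ]
 [ 0.4473 -0.1826  0.059 ]
 [ 0.4992 -0.1953  0.059 ]
 [ 0.4866 -0.2471  0.059 ]] [ 0.46706824 -0.21485309  0.059     ]
0.03713474125420171 -146.99134193088577
0.036845449819133694 121.15666687611383
0.037872876922542056 29.813825880895916
0.03869443445674781 -58.50493143601365
diag 0.07497847103143528 31.395518033901453
diag 0.07553955508672913 31.33000924969376
foot 0.06613898227053004 33.73833234423074
foot 0.06429882075787587 31.23539781160345
foot 0.06770071279188429 29.127684204193706
[ 0.46841993 -0.21602714  0.008     ]
```

Request:
jog_arm --jaw '[1, 1, 1, 1, 1, 1]' --pt "0 -0.06 0.2" --pt "0.2 -0.06 0.325" --pt "0.4 -0.06 0.325" --pt "0.6 -0.06 0.325" --pt "0.6 -0.06 0.325" --pt "0.6 -0.06 0.325" --roll '[0.2, 0.3, 0.302, 0.302, 0.302, 0.302]'

```text
clock: 3.0
position: [0.4875, 0.0016, 0.1218]
ee_rot: [-1.035, 1.31, 1.033]
contact_force: [0.6, 0.0, -0.2]
width: 0.998
```

```bash
python3 snap.py w3
```

```text
3.0 [0.4875 0.0016 0.1218] [[0.001, -0.972, 0.233], [-0.0, 0.233, 0.972], [-1.0, -0.001, 0.0]] 0.9984604440660861 [ 0.57  0.03 -0.15]
```

View pics/w3_b.png

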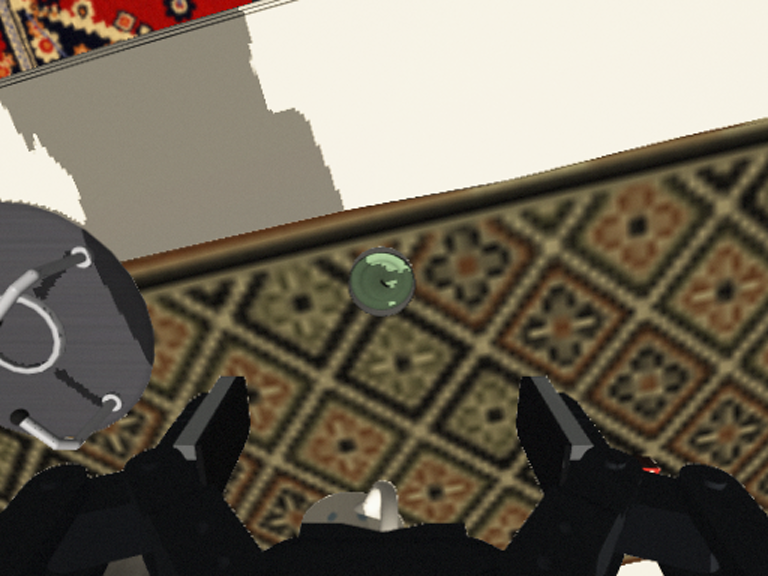

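```bash
python3 - <<'E'
from h import *
w1,w2,w3=lm('w1'),lm('w2'),lm('w3')
im=cv2.imread('pics/w3.png')
hsv=cv2.cvtColor(im,cv2.COLOR_BGR2HSV)
c=im[155:220,220:290];cv2.imwrite('pics/w3c.png',cv2.resize(c,None,fx=8,fy=8,interpolation=cv2.INTER_CUBIC))
p=(381.5/1.5,281/1.5)
print(atz(w3,p,.015),tri([(w1,(189.5/1.5,290.5/1.5)),(w2,(485/1.5,245.5/1.5)),(w3,p)]))
print(ctrl.camera_model('wrist')['tvec']-w3['tvec'])
E
```

```text
[0.48557696 0.00226422 0.015     ] (array([0.48708658, 0.00194799, 0.01131513]), [array([0.1, 0.1]), array([-0. , -0.4]), array([0.1, 0.5])])
[-9.88901473e-06 -4.23028296e-04 -3.80634175e-04]
```

View pics/w3c.png

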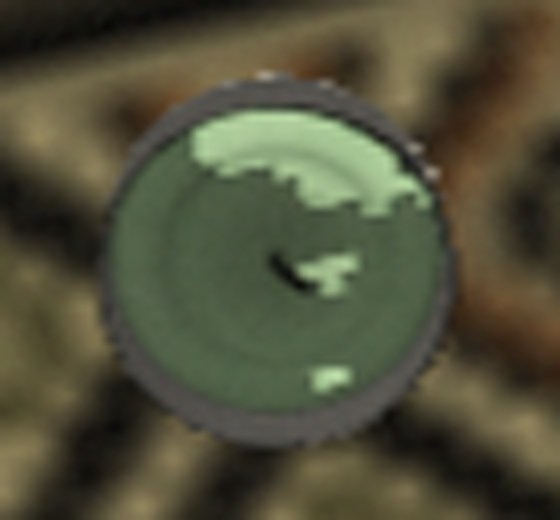

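```bash
cat > ov.py <<'E'
from h import *
t=np.linspace(0,2*np.pi,73)
def circ(c,r,z): return np.c_[c[0]+r*np.cos(t),c[1]+r*np.sin(t),0*t+z]
def overlay(n,box,sc,curves,out):
    m=lm(n);im=cv2.imread(f'pics/{n}.png');x0,y0,x1,y1=box
    c=cv2.resize(im[y0:y1,x0:x1],None,fx=sc,fy=sc,interpolation=cv2.INTER_CUBIC)
    for P,col in curves:
        q=((proj(m,P)-[x0,y0]+.5)*sc-.5)
        cv2.polylines(c,[np.round(q*8).astype(np.int32)],False,col,1,cv2.LINE_AA,3)
    cv2.imwrite(out,c)
E
python3 - <<'E'
from ov import *
c=(0.4855,0.0023)
overlay('w3',(220,155,290,220),8,[(circ(c,.019,.015),(0,0,255)),(circ(c,.019,0),(255,0,255))],'pics/w3o.png')
E
```

```text
(no output)
```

View pics/w3o.png

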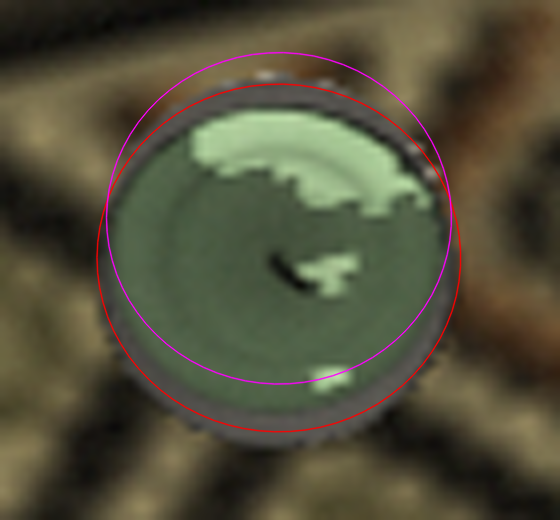

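Request:
jog_arm --jaw '[0.6, 0.6, 0.6, 0.6]' --pt "0.1 0 0" --pt "0.2 0 0" --pt "0.2 0 0" --pt "0.2 0 0" --roll '[0, 0, 0, 0]'

```text
clock: 3.55
position: [0.4877, 0.0008, 0.0623]
ee_rot: [-1.034, 1.31, 1.031]
contact_force: [-0.1, -0.3, -0.4]
width: 0.6
```

```bash
python3 snap.py w4
```

```text
3.55 [0.4877 0.0008 0.0623] [[0.003, -0.972, 0.234], [-0.0, 0.234, 0.972], [-1.0, -0.003, 0.0]] 0.6000764860452061 [-0.1  -0.31 -0.37]
```

View pics/w4_b.png

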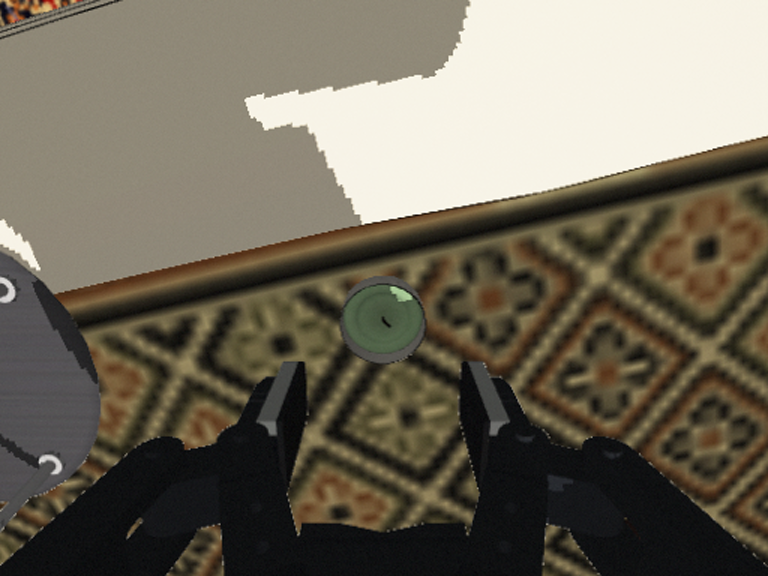

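Request:
jog_arm --jaw '[0.6, 0.6, 0.6, 0.6]' --pt "0.1 0.002 0.002" --pt "0.168 0.002 0.002" --pt "0.168 0.002 0.002" --pt "0.168 0.002 0.002" --roll '[0, 0, 0, 0]'

```text
clock: 4.1
position: [0.4868, 0.0016, 0.0111]
ee_rot: [-1.034, 1.311, 1.032]
contact_force: [0.2, 0.6, 0.5]
width: 0.603
```

Request:
jog_arm --jaw '[0.6, 0.6]' --pt "0.015 0 0" --pt "0.015 0 0" --roll '[0, 0]'

```text
clock: 4.35
position: [0.4863, 0.0016, 0.0057]
ee_rot: [-1.033, 1.311, 1.033]
contact_force: [-0.4, 0.1, -0.3]
width: 0.598
```

```bash
python3 snap.py w5
```

```text
4.35 [0.4863 0.0016 0.0057] [[0.0, -0.972, 0.234], [0.0, 0.234, 0.972], [-1.0, -0.0, 0.0]] 0.5976782365280278 [-0.37  0.12 -0.34]
```

View pics/w5_b.png

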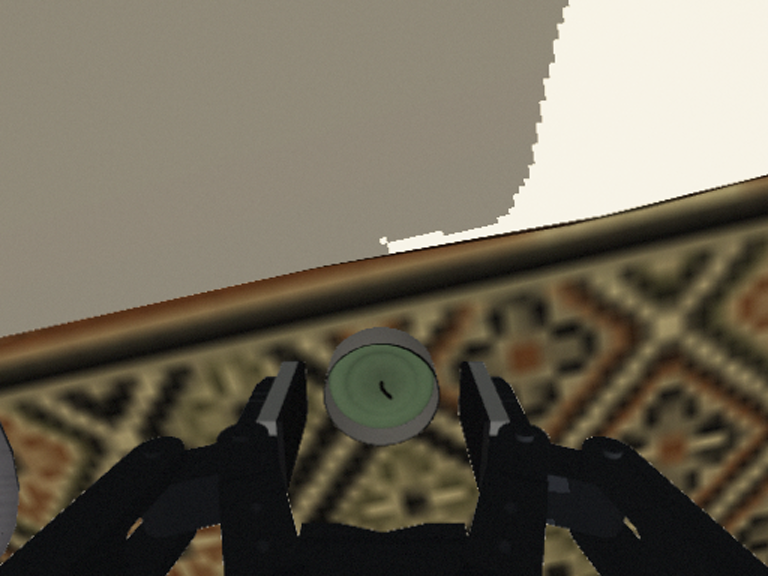

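```bash
python3 - <<'E'
from ov import *
m=lm('w5'); s=ctrl.read_state(); Rt=toolR(s);p=s['position']
cur=[]
for x,col in((0,(0,0,255)),(-.0032,(0,255,255)),(-.008,(255,0,255))):
  for sg in(-1,1):
    cur.append((np.array([p+Rt@np.array([x,y,sg*.0255]) for y in(-.011,.011)]),col))
c=(0.487,0.0018)
cur+=[(circ(c,.019,.015),(0,165,255)),(circ(c,.019,0),(255,255,0))]
overlay('w5',(165,210,345,310),4.4,cur,'pics/w5o.png')
E
```

```text
(no output)
```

View pics/w5o.png

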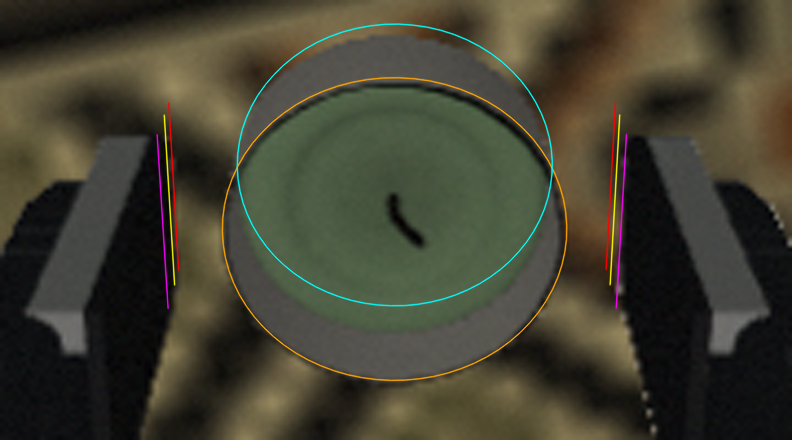

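Request:
jog_arm --jaw '[0.6, 0.6, 0.4, 0.4, 0.4, 0.4, 0.4]' --pt "0.0073 -0.002 0" --pt "0.0073 -0.002 0" --pt "0.0073 -0.002 0" --pt "0.0073 -0.002 0" --pt "0.0073 -0.002 0" --pt "0.0073 -0.002 0" --pt "0.0073 -0.002 0" --roll '[0, 0, 0, 0, 0, 0, 0]' --grip_force 25

```text
clock: 5.28
position: [0.4868, 0.0016, 0.0034]
ee_rot: [-1.033, 1.312, 1.033]
contact_force: [-1.0, 2.6, 5.2]
width: 0.424
```

```bash
python3 snap.py w6
```

```text
5.275 [0.4868 0.0016 0.0034] [[0.0, -0.972, 0.234], [0.0, 0.234, 0.972], [-1.0, -0.0, 0.0]] 0.42374691406650605 [-1.05  2.55  5.23]
```

View pics/w6_b.png

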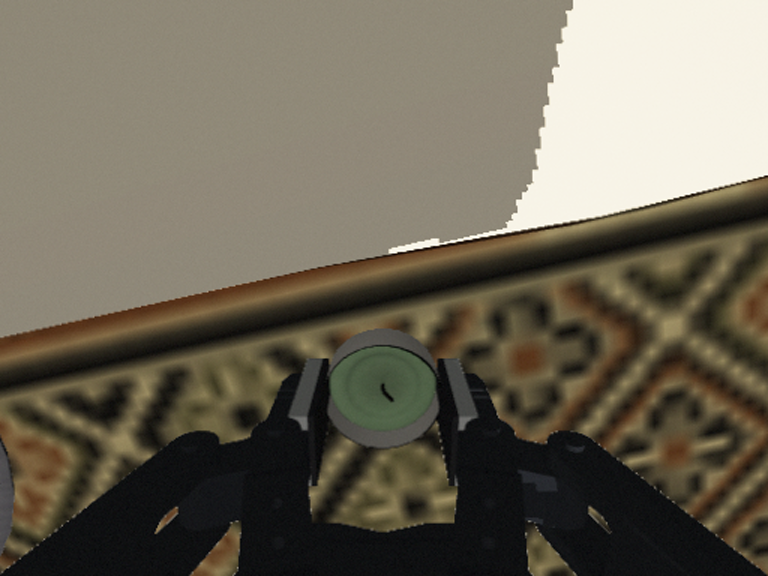

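Request:
jog_arm --jaw '[0.48, 0.48, 0.48]' --pt "0 0 0" --pt "0 0 0" --pt "0 0 0" --roll '[0, 0, 0]'

```text
clock: 5.7
position: [0.4868, 0.0015, 0.0031]
ee_rot: [-1.033, 1.312, 1.033]
contact_force: [-0.3, -0.2, 0.9]
width: 0.478
```

Request:
jog_arm --jaw '[0.48, 0.48]' --pt "-0.008 0 0" --pt "-0.008 0 0" --roll '[0, 0]'

```text
clock: 5.95
position: [0.4869, 0.0015, 0.0058]
ee_rot: [-1.033, 1.312, 1.033]
contact_force: [0.2, 0.3, -0.1]
width: 0.478
```

Request:
jog_arm --jaw '[0.4, 0.4, 0.4, 0.4]' --pt "0 0 0" --pt "0 0 0" --pt "0 0 0" --pt "0 0 0" --roll '[0, 0, 0, 0]'

```text
clock: 6.45
position: [0.4869, 0.0016, 0.006]
ee_rot: [-1.033, 1.311, 1.033]
contact_force: [-0.5, 1.2, 5.0]
width: 0.415
```

Request:
jog_arm --jaw '[0.4, 0.4, 0.4, 0.4, 0.4, 0.4, 0.4, 0.4]' --pt "-0.05 0 0" --pt "-0.2 0 0" --pt "-0.38 0 0" --pt "-0.38 -0.02 -0.15" --pt "-0.38 -0.05 -0.35" --pt "-0.38 -0.08 -0.55" --pt "-0.38 -0.104 -0.715" --pt "-0.38 -0.104 -0.715" --roll '[0, 0, 0, 0, 0, 0, 0, 0]'

```text
clock: 7.45
position: [0.4664, -0.2173, 0.1203]
ee_rot: [-1.031, 1.313, 1.029]
contact_force: [0.2, 0.1, -0.0]
width: 0.416
```

```bash
python3 snap.py w7
```

```text
7.45 [ 0.4664 -0.2173  0.1203] [[0.001, -0.971, 0.238], [-0.001, 0.238, 0.971], [-1.0, -0.001, -0.0]] 0.41624333836401 [ 0.2   0.13 -0.01]
```

View pics/w7_b.png

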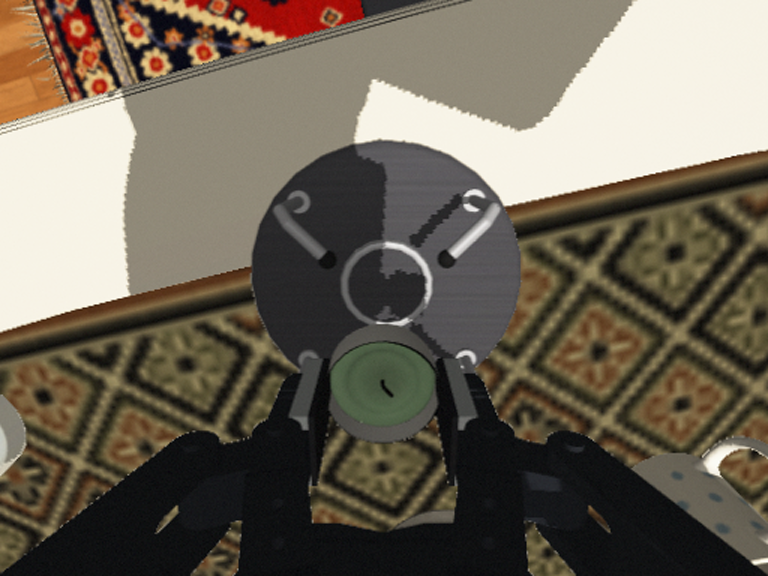

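```bash
cp pics/w7.json /tmp; python3 - <<'E'
from ov import *
s=ctrl.read_state(); Rt=toolR(s);p=s['position']
c=(0.467,-0.2145); k=p[:2]
overlay('w7',(160,140,350,310),4.1,[(circ(c,.0215,.015),(0,0,255)),(circ(c,.0265,.015),(0,0,255)),(circ(c,.078,.003),(0,255,0)),(circ(k,.019,.1293),(0,165,255)),(circ(k,.0178,.1143),(255,255,0))],'pics/w7o.png')
E
```

```text
(no output)
```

View pics/w7o.png

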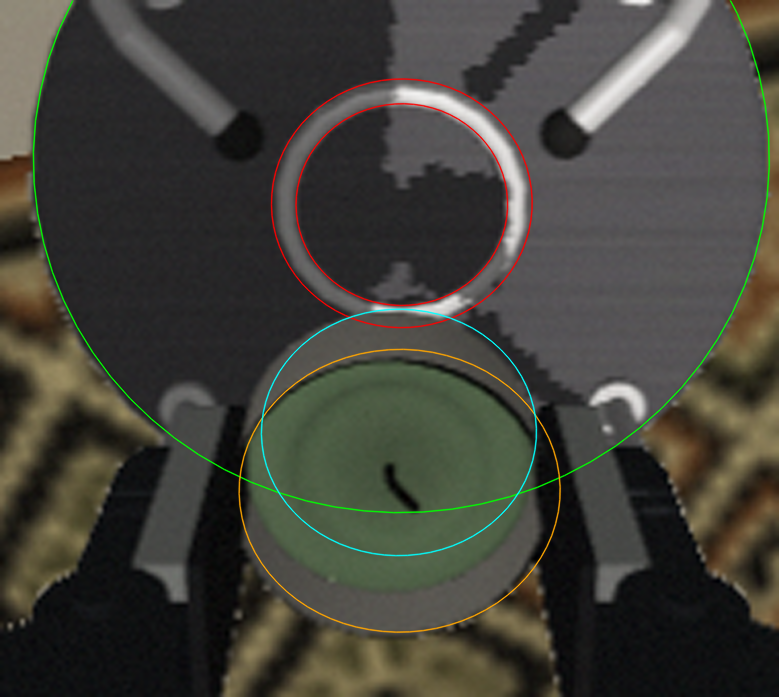

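Request:
jog_arm --jaw '[0.4, 0.4, 0.4, 0.4, 0.4]' --pt "0 0 0.01" --pt "0.1 0 0.01" --pt "0.2 0 0.01" --pt "0.28 0 0.01" --pt "0.28 0 0.01" --roll '[0, 0, 0, 0, 0]'

```text
clock: 8.12
position: [0.4671, -0.2097, 0.0347]
ee_rot: [-1.032, 1.312, 1.037]
contact_force: [0.9, -0.1, 1.3]
width: 0.414
```

```bash
python3 snap.py w8; python3 - <<'E'
from ov import *
s=ctrl.read_state(); Rt=toolR(s);p=s['position']
c=(0.467,-0.2147); k=p[:2]
overlay('w8',(160,140,350,310),4.1,[(circ(c,.0215,.015),(0,0,255)),(circ(c,.0265,.015),(0,0,255)),(circ(c,.078,.003),(0,255,0)),(circ(k,.018,p[2]+.009),(0,165,255)),(circ(k,.0178,p[2]-.006),(255,255,0))],'pics/w8o.png')
E
```

```text
8.125 [ 0.4671 -0.2097  0.0347] [[-0.003, -0.973, 0.233], [0.002, 0.233, 0.973], [-1.0, 0.003, 0.001]] 0.41356698168253264 [ 0.86 -0.05  1.28]
```

View pics/w8o.png

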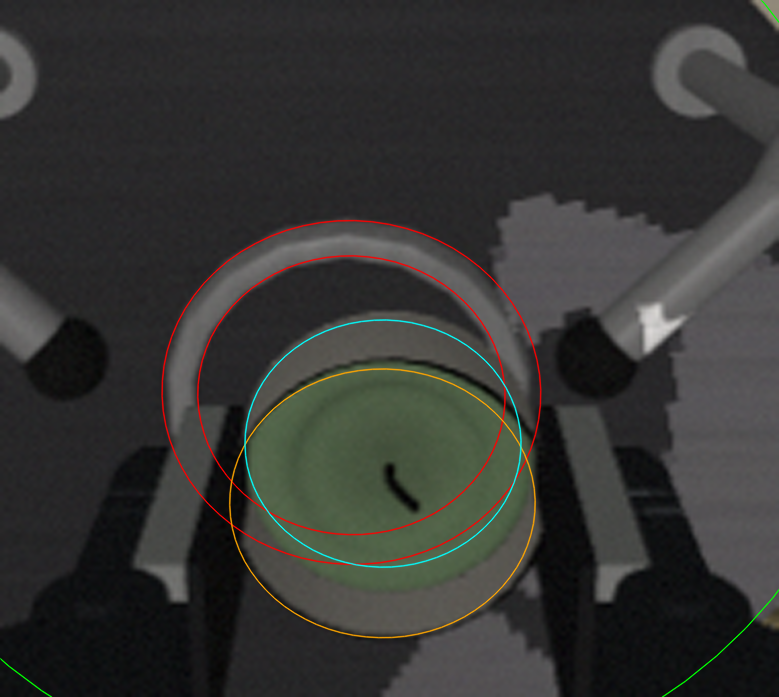

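View pics/w8_b.png

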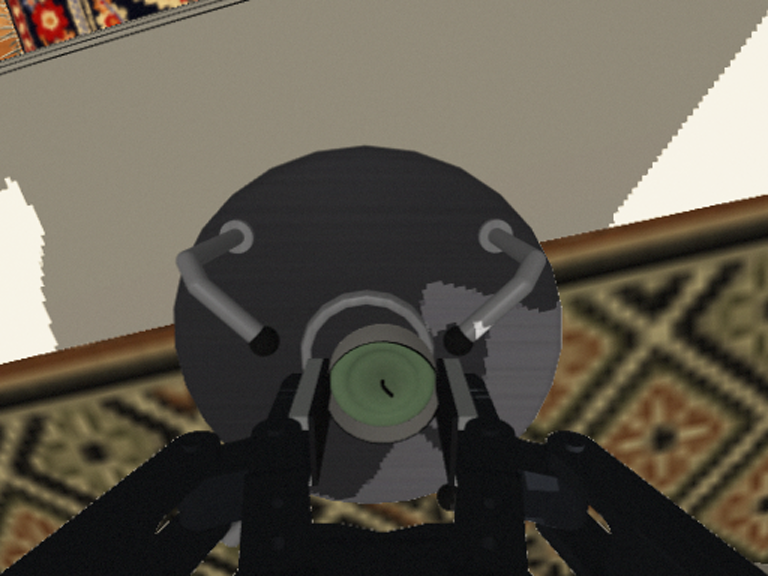

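Request:
jog_arm --jaw '[0.4, 0.4, 0.4, 0.4, 0.4]' --pt "0 0 -0.02" --pt "0 0 -0.02" --pt "0 0 -0.02" --pt "0 0 -0.02" --pt "0 0 -0.02" --roll '[0, 0, 0, 0, 0]'

```text
clock: 8.8
position: [0.4661, -0.2172, 0.0356]
ee_rot: [-1.033, 1.312, 1.033]
contact_force: [0.3, -1.0, -0.6]
width: 0.42
```

```bash
python3 snap.py w9; python3 - <<'E'
from ov import *
for i in range(1): s=ctrl.read_state(); print(s['position'])
s=ctrl.read_state(); Rt=toolR(s);p=s['position']
c=(0.467,-0.2152); k=p[:2]
overlay('w9',(160,140,350,310),4.1,[(circ(c,.0215,.015),(0,0,255)),(circ(c,.0265,.015),(0,0,255)),(circ(c,.078,.003),(0,255,0)),(circ(k,.018,p[2]+.009),(0,165,255)),(circ(k,.0178,p[2]-.006),(255,255,0))],'pics/w9o.png')
E
```

```text
8.8 [ 0.4661 -0.2172  0.0356] [[0.0, -0.972, 0.234], [0.0, 0.234, 0.972], [-1.0, -0.0, 0.0]] 0.4196381768843726 [ 0.29 -1.04 -0.61]
[ 0.46612989 -0.21720753  0.03559929]
```

View pics/w9o.png

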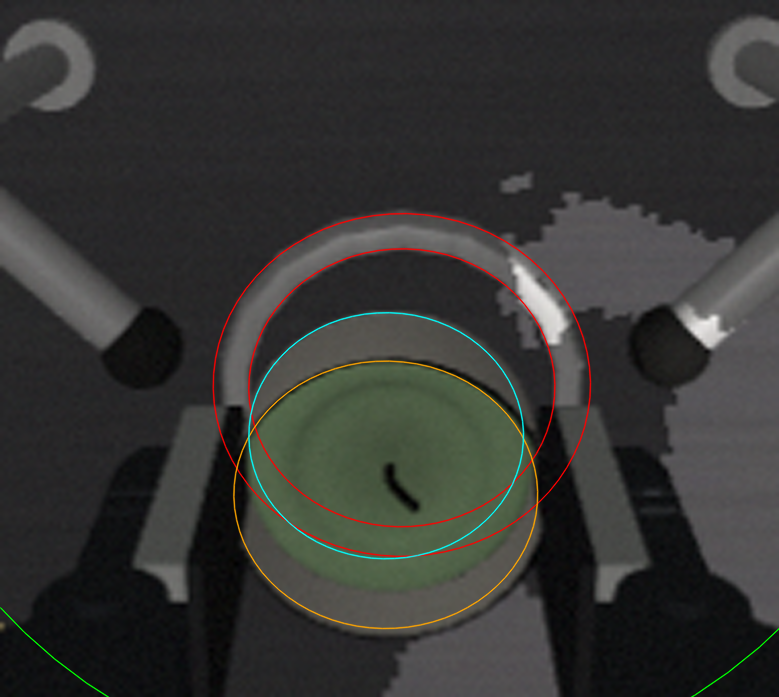

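Request:
jog_arm --jaw '[0.4, 0.4, 0.4, 0.4, 0.4, 0.4]' --pt "0 0 0.003" --pt "0 0 0.003" --pt "0.02 0 0.003" --pt "0.04 0 0.003" --pt "0.05 0 0.003" --pt "0.05 0 0.003" --roll '[0, 0, 0, 0, 0, 0]'

```text
clock: 9.6
position: [0.4662, -0.2163, 0.0202]
ee_rot: [-1.033, 1.312, 1.034]
contact_force: [-0.5, -0.5, -1.2]
width: 0.419
```

```bash
python3 snap.py w10
```

```text
9.6 [ 0.4662 -0.2163  0.0202] [[-0.001, -0.972, 0.234], [0.0, 0.234, 0.972], [-1.0, 0.001, 0.0]] 0.41886384411917593 [-0.45 -0.55 -1.16]
```

View pics/w10_b.png

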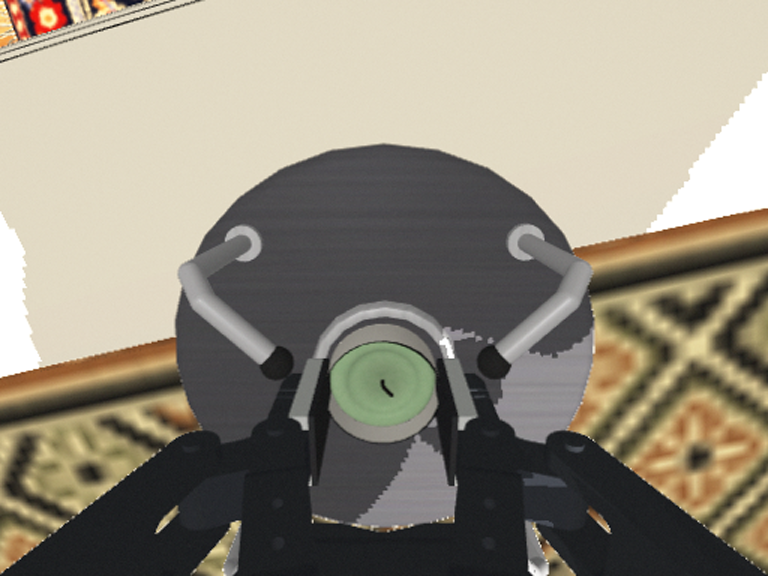

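Request:
jog_arm --jaw '[0.4, 0.4, 0.4]' --pt "0.005 0 0.001" --pt "0.009 0 0.001" --pt "0.009 0 0.001" --roll '[0, 0, 0]'

```text
clock: 10.02
position: [0.4664, -0.216, 0.0179]
ee_rot: [-1.033, 1.312, 1.033]
contact_force: [0.3, 0.3, 0.4]
width: 0.418
```

Request:
jog_arm --jaw '[0.4, 0.4, 0.4]' --pt "0.004 0 0" --pt "0.004 0 0" --pt "0.004 0 0" --roll '[0, 0, 0]'

```text
clock: 10.4
position: [0.4664, -0.2161, 0.0167]
ee_rot: [-1.033, 1.312, 1.033]
contact_force: [0.3, -0.8, -0.1]
width: 0.418
```

```bash
python3 snap.py w11
```

```text
10.4 [ 0.4664 -0.2161  0.0167] [[0.0, -0.972, 0.234], [0.0, 0.234, 0.972], [-1.0, -0.0, 0.0]] 0.4182818209838493 [ 0.27 -0.8  -0.12]
```

View pics/w11_b.png

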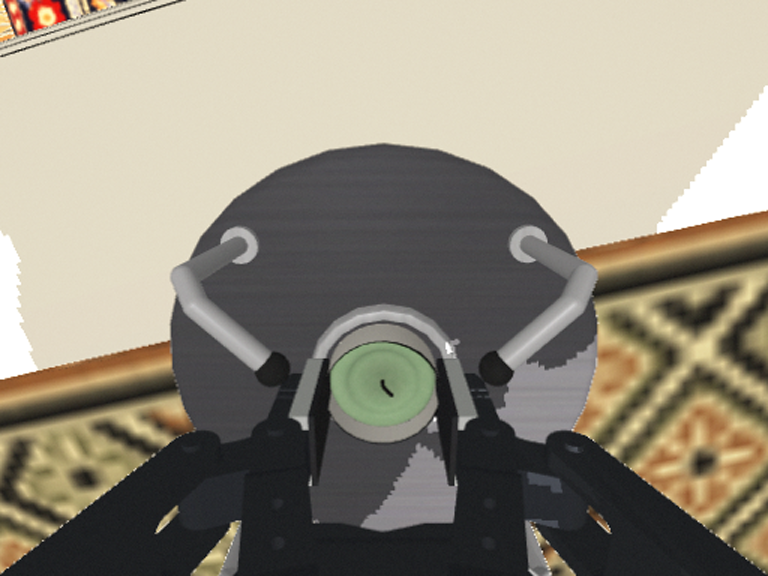

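Request:
jog_arm --jaw '[0.4, 0.4, 0.4]' --pt "0.004 0 0" --pt "0.004 0 0" --pt "0.004 0 0" --roll '[0, 0, 0]'

```text
clock: 10.82
position: [0.4665, -0.2161, 0.0161]
ee_rot: [-1.034, 1.312, 1.033]
contact_force: [-2.0, 1.3, 10.2]
width: 0.422
```

```bash
python3 snap.py w12;python3 - <<'E'
from ov import *
s=ctrl.read_state(); Rt=toolR(s);p=s['position']
c=(0.467,-0.2152); k=p[:2]
overlay('w12',(160,140,350,310),4.1,[(circ(c,.0215,.015),(0,0,255)),(circ(c,.0265,.015),(0,0,255)),(circ(c,.078,.003),(0,255,0)),(circ(k,.018,p[2]+.009),(0,165,255)),(circ(k,.0178,p[2]-.006),(255,255,0))],'pics/w12o.png')
E
```

```text
10.825 [ 0.4665 -0.2161  0.0161] [[0.001, -0.972, 0.234], [-0.0, 0.234, 0.972], [-1.0, -0.001, -0.0]] 0.42190042282111173 [-1.96  1.27 10.21]
```

View pics/w12o.png

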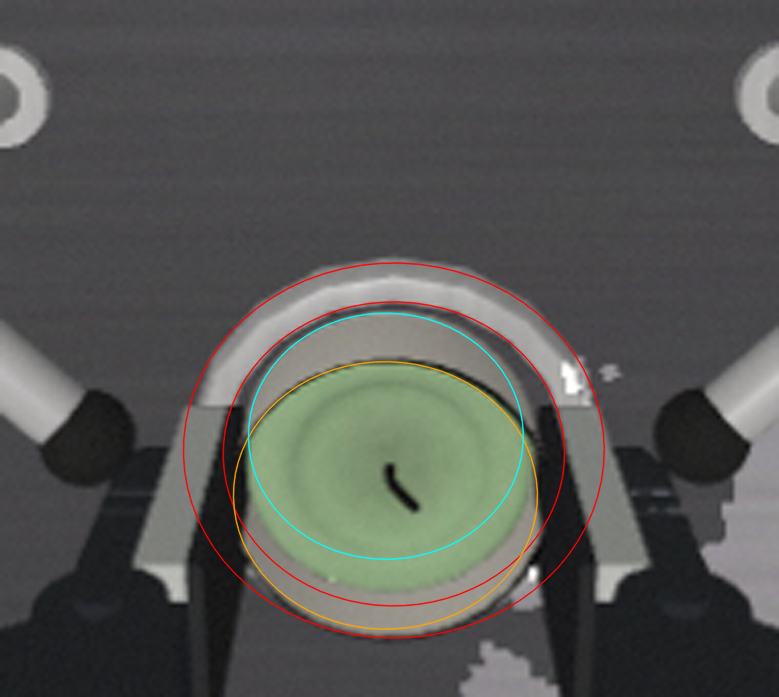

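Request:
jog_arm --jaw '[0.4, 0.5, 0.6, 0.6, 0.6]' --pt "-0.003 0 0" --pt "-0.003 0 0" --pt "-0.003 0 0" --pt "-0.003 0 0" --pt "-0.003 0 0" --roll '[0, 0, 0, 0, 0]'

```text
clock: 11.5
position: [0.4664, -0.2161, 0.0163]
ee_rot: [-1.033, 1.312, 1.033]
contact_force: [0.1, -0.3, -0.4]
width: 0.602
```

Request:
jog_arm --jaw '[0.6, 0.6, 0.6, 0.6, 0.6]' --pt "-0.05 0 0" --pt "-0.15 0 0" --pt "-0.3 0 0" --pt "-0.45 0 0" --pt "-0.45 0 0" --roll '[0, 0, 0, 0, 0]'

```text
clock: 12.12
position: [0.4674, -0.2166, 0.1553]
ee_rot: [-1.038, 1.309, 1.028]
contact_force: [-0.2, 0.3, 0.7]
width: 0.599
```

```bash
python3 snap.py w13; python3 - <<'E'
from ov import *
c=(0.467,-0.2155)
overlay('w13',(190,120,320,240),5.5,[(circ(c,.0215,.015),(0,0,255)),(circ(c,.0265,.015),(0,0,255)),(circ(c,.019,.025),(0,165,255))],'pics/w13o.png')
E
```

```text
12.125 [ 0.4674 -0.2166  0.1553] [[0.006, -0.972, 0.234], [-0.003, 0.234, 0.972], [-1.0, -0.006, -0.002]] 0.5988009159460743 [-0.22  0.28  0.68]
```

View pics/w13o.png

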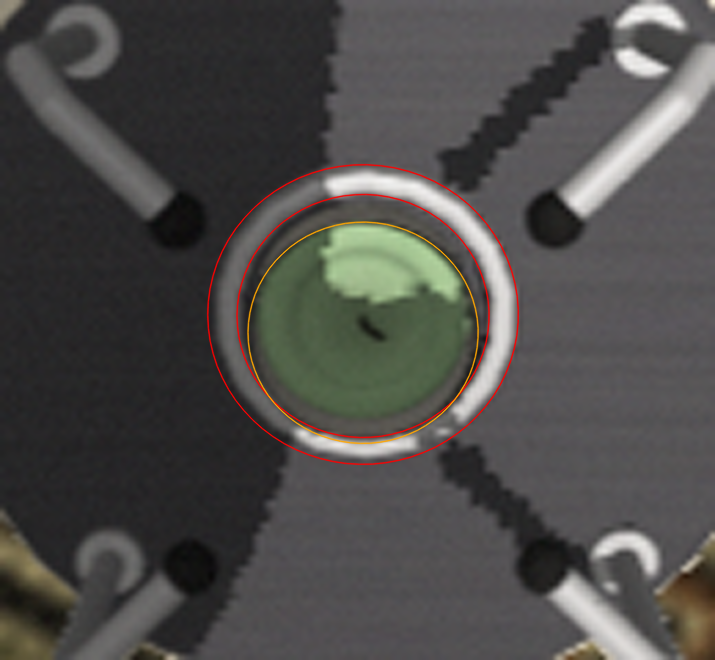

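Request:
jog_arm --jaw '[1, 1, 1, 1, 1, 1, 1, 1]' --pt "-0.15 0 0" --pt "-0.3 0 0" --pt "-0.45 0.03 0.15" --pt "-0.45 0.08 0.35" --pt "-0.45 0.13 0.55" --pt "-0.45 0.18 0.75" --pt "-0.45 0.23 0.95" --pt "-0.45 0.23 0.95" --roll '[0, 0, 0, 0, 0, 0, 0, 0]'

```text
clock: 13.18
position: [0.4653, 0.0806, 0.2856]
ee_rot: [-1.036, 1.311, 1.039]
contact_force: [0.1, 0.1, 0.2]
width: 1.001
```

Request:
jog_arm --jaw '[1, 1, 1, 1, 1, 1]' --pt "0 0.05 0.2" --pt "0 0.08 0.35" --pt "0 0.08 0.52" --pt "0 0.08 0.52" --pt "0 0.08 0.52" --pt "0 0.08 0.52" --roll '[0, -0.2, -0.3, -0.3, -0.3, -0.3]'

```text
clock: 13.92
position: [0.4794, 0.2332, 0.2863]
ee_rot: [-1.207, 1.211, 1.207]
contact_force: [0.0, -0.1, 0.1]
width: 0.999
```

```bash
python3 snap.py w14
```

```text
13.925 [0.4794 0.2332 0.2863] [[-0.0, -1.0, 0.003], [-0.0, 0.003, 1.0], [-1.0, 0.0, -0.0]] 0.9993078844697287 [ 0.04 -0.13  0.12]
```

View pics/w14_b.png

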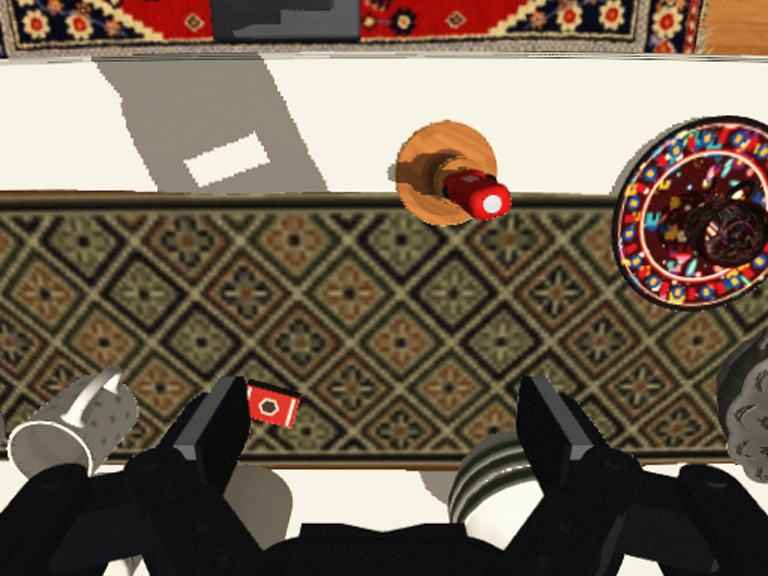

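```bash
python3 - <<'E'
from ov import *
im=cv2.imread('pics/w14.png')[70:155,255:350]
cv2.imwrite('pics/w14c.png',cv2.resize(im,None,fx=8,fy=7,interpolation=cv2.INTER_CUBIC) if 0 else cv2.resize(im,None,fx=7,fy=7,interpolation=cv2.INTER_CUBIC))
E
```

```text
(no output)
```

View pics/w14c.png

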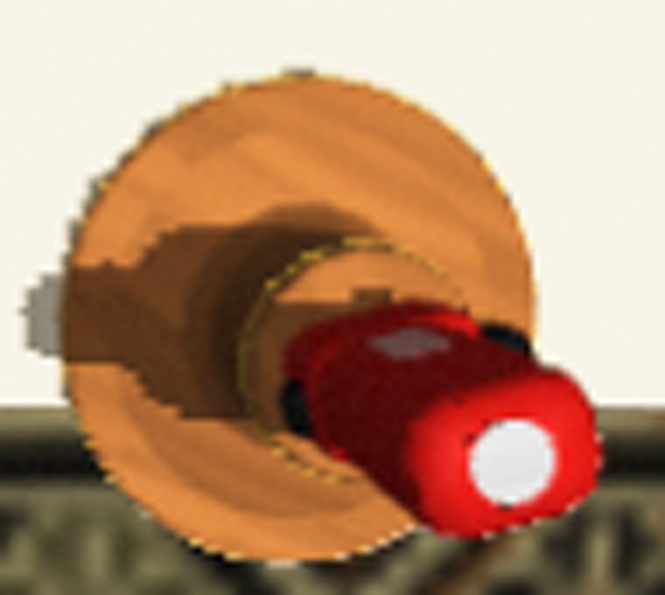

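```bash
cat > lt.py <<'E'
from ov import *
import sys
x,y,a=map(float,sys.argv[1:4]); a=np.radians(a)
def rect(l,w,z):
    q=np.array([(1,1),(1,-1),(-1,-1),(-1,1),(1,1)])*[l/2,w/2]
    Q=np.array([[np.cos(a),-np.sin(a)],[np.sin(a),np.cos(a)]])
    return np.c_[(Q@q.T).T+[x,y],np.full(5,z)]
tot=[]
for n,b in(('w1',(270,110,410,220)),('w14',(255,65,350,155))):
    overlay(n,b,4.1*140/140 if n=='w1' else 6,[(rect(.022,.017,.193),(255,255,0)),(rect(.026,.018,.122),(0,255,0)),(rect(.026,.018,.088),(255,0,255)),(circ((x,y),.045,.0),(0,0,255)),(circ((x,y),.018,.088),(0,0,255))],f'/tmp/{n}.png')
A=cv2.imread('/tmp/w1.png');B=cv2.imread('/tmp/w14.png')
h=max(A.shape[0],B.shape[0]);C=np.zeros((h,A.shape[1]+B.shape[1],3),np.uint8);C[:A.shape[0],:A.shape[1]]=A;C[:B.shape[0],A.shape[1]:]=B
C=cv2.resize(C,(800,int(h*800/C.shape[1])));cv2.imwrite(f'pics/lt{sys.argv[4]}.png',C)
E
python3 lt.py 0.432 0.290 106 1
```

```text
(no output)
```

View pics/lt1.png

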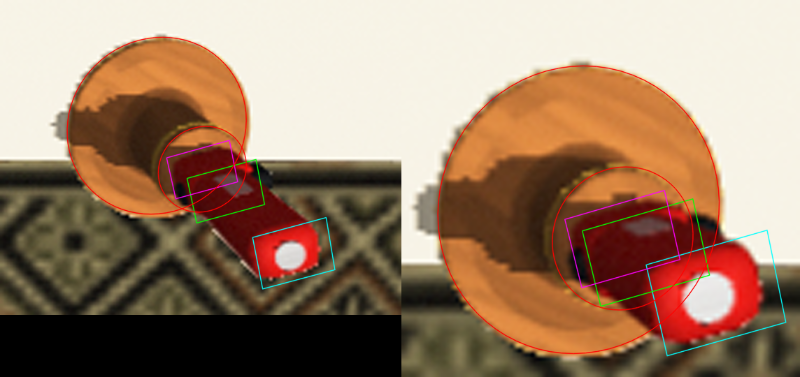

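Request:
jog_arm --jaw '[1, 1, 1, 1, 1]' --pt "0 0.08 0.09" --pt "0 0.158 0.184" --pt "0 0.158 0.184" --pt "0 0.158 0.184" --pt "0 0.158 0.184" --roll '[0.2, 0.4, 0.6, 0.8, 0.9]'

```text
clock: 14.6
position: [0.4321, 0.2889, 0.2866]
ee_rot: [-0.67, 1.465, 0.67]
contact_force: [0.4, -0.2, -0.5]
width: 0.999
```

Request:
jog_arm --jaw '[1, 1, 1, 1, 1, 1]' --pt "0 0 0" --pt "0 0 0" --pt "0 0 0" --pt "0 0 0" --pt "0 0 0" --pt "0 0 0" --roll '[0.2, 0.4, 0.6, 0.744, 0.744, 0.744]'

```text
clock: 15.35
position: [0.4321, 0.2893, 0.2865]
ee_rot: [-0.22, 1.559, 0.22]
contact_force: [-0.6, 0.9, 0.3]
width: 1.0
```

```bash
python3 snap.py w15; python3 -c "
from h import *
s=ctrl.read_state();print(s['qpos'].round(2));y=toolR(s)[:,1];print(np.degrees(np.arctan2(y[1],y[0])))"
```

```text
15.35 [0.4321 0.2893 0.2865] [[0.0, -0.277, 0.961], [0.0, 0.961, 0.277], [-1.0, 0.0, 0.0]] 1.0003476770055106 [-0.64  0.86  0.28]
[0.46 0.28 1.74 0.   1.12 0.18]
106.04821734448646
```

View pics/w15_b.png

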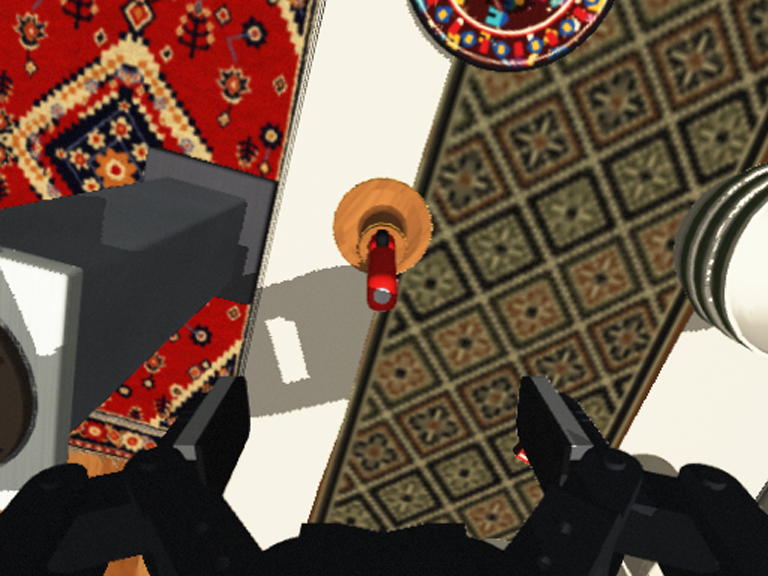

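```bash
sed -i "s/('w14',(255,65,350,155))/('w15',(200,100,310,220))/; s#/tmp/w14#/tmp/w15#" lt.py; sed -i "s/else 6/else 5/" lt.py; python3 lt.py 0.432 0.289 106 2; python3 -c "
from h import *
m=lm('w15');p=(382/1.5,296.5/1.5);print(atz(m,p,.193),atz(m,p,.19), tri([(m,p),(lm('w14'),(255+512/7,70+461/7)),(lm('w1'),(270+507/5,110+447/5))]))"
```

```text
[0.43318058 0.28808899 0.193     ] [0.43346248 0.28709873 0.19      ] (array([0.43274756, 0.28870722, 0.19469275]), [array([-0.3, -0.2]), array([0.2, 0.1]), array([-0.2,  0.2])])
```

View pics/lt2.png

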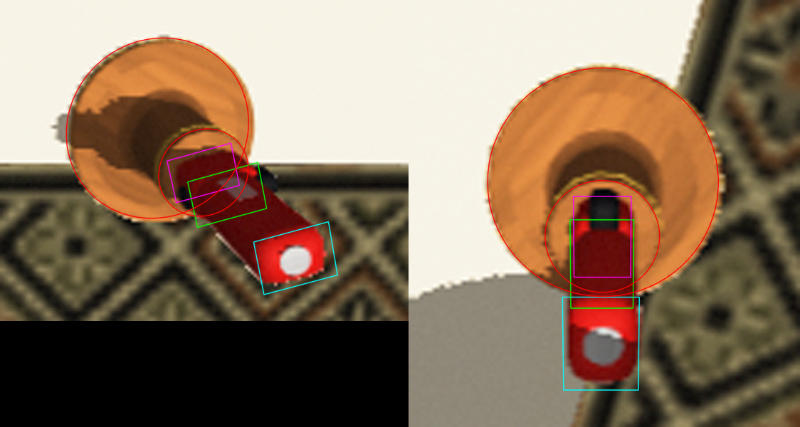

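Request:
jog_arm --jaw '[0.6, 0.6, 0.5, 0.5, 0.5, 0.5]' --pt "0.1 -0.002 0.001" --pt "0.25 -0.002 0.001" --pt "0.4 -0.002 0.001" --pt "0.475 -0.002 0.001" --pt "0.475 -0.002 0.001" --pt "0.475 -0.002 0.001" --roll '[0, 0, 0, 0, 0, 0]'

```text
clock: 16.15
position: [0.433, 0.2894, 0.1449]
ee_rot: [-0.219, 1.558, 0.219]
contact_force: [1.4, -0.1, 0.5]
width: 0.499
```

```bash
python3 snap.py w16
```

```text
16.15 [0.433  0.2894 0.1449] [[0.001, -0.276, 0.961], [0.001, 0.961, 0.276], [-1.0, 0.0, 0.001]] 0.4989326246844631 [ 1.44 -0.14  0.51]
```

View pics/w16_b.png

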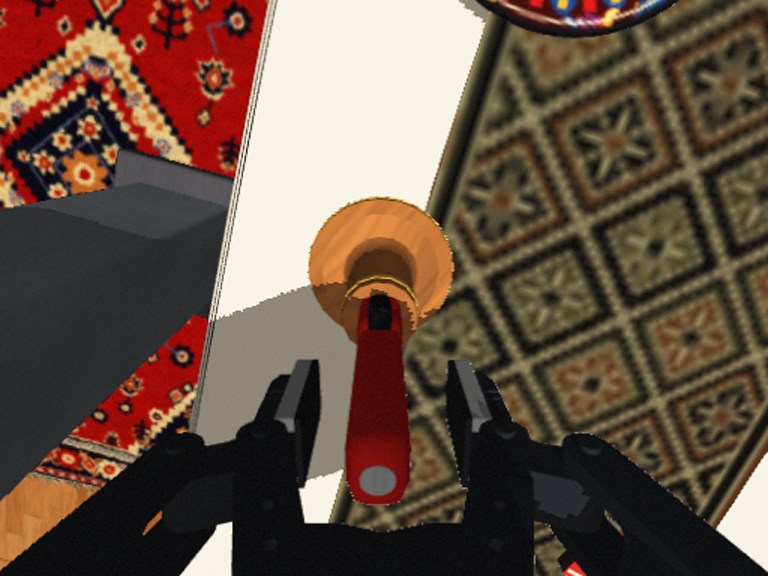

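Request:
jog_arm --jaw '[0.35, 0.25, 0.15, 0.15, 0.15, 0.15]' --pt "0 0 -0.002" --pt "0 0 -0.002" --pt "0 0 -0.002" --pt "0 0 -0.002" --pt "0 0 -0.002" --pt "0 0 -0.002" --roll '[0, 0, 0, 0, 0, 0]' --grip_force 40

```text
clock: 16.95
position: [0.432, 0.2891, 0.1445]
ee_rot: [-0.219, 1.559, 0.219]
contact_force: [-1.5, -0.0, 6.4]
width: 0.196
```

Request:
jog_arm --jaw '[0.1, 0.1, 0.1, 0.1, 0.1]' --pt "-0.01 0 0" --pt "-0.05 0 0" --pt "-0.12 0 0" --pt "-0.2 0 0" --pt "-0.2 0 0" --roll '[0, 0, 0, 0, 0]'

```text
clock: 17.58
position: [0.4325, 0.2893, 0.2057]
ee_rot: [-0.218, 1.556, 0.22]
contact_force: [-0.9, -0.5, -1.3]
width: 0.197
```

```bash
python3 snap.py w17
```

```text
17.575 [0.4325 0.2893 0.2057] [[0.003, -0.275, 0.961], [0.002, 0.961, 0.275], [-1.0, 0.001, 0.003]] 0.1972925440374625 [-0.89 -0.48 -1.31]
```

View pics/w17_b.png

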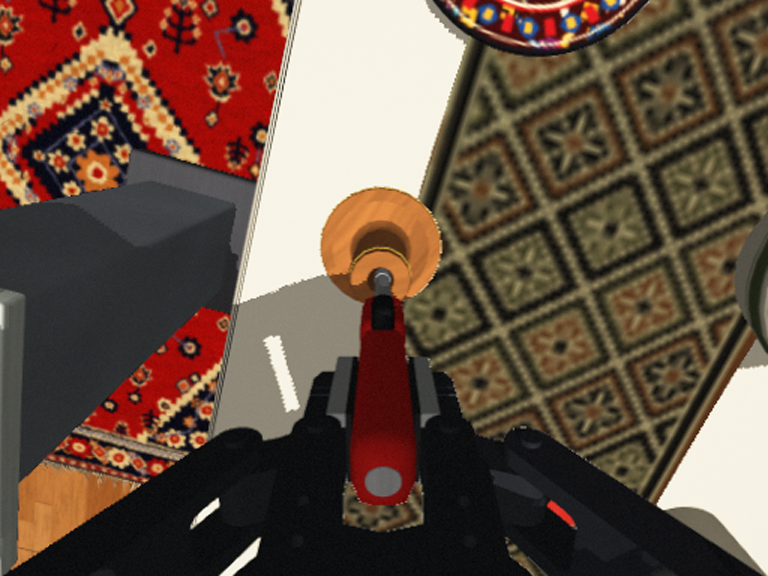

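Request:
jog_arm --jaw '[0.1, 0.1, 0.1, 0.1, 0.1, 0.1, 0.1, 0.1, 0.1]' --pt "-0.12 0 0" --pt "-0.2 0 0" --pt "-0.2 -0.1 -0.005" --pt "-0.2 -0.25 -0.01" --pt "-0.2 -0.408 -0.02" --pt "-0.05 -0.408 -0.02" --pt "0.08 -0.408 -0.02" --pt "0.2 -0.408 -0.02" --pt "0.2 -0.408 -0.02" --roll '[0, 0, 0, 0, 0, 0, 0, 0, 0]'

```text
clock: 18.75
position: [0.4585, 0.1693, 0.1416]
ee_rot: [-0.219, 1.565, 0.218]
contact_force: [-0.1, 0.1, -0.3]
width: 0.195
```

```bash
python3 snap.py w18; python3 - <<'E'
from h import *
im=ctrl.capture('scene');cv2.imwrite('pics/s18.png',cv2.resize(im[140:290,150:350],None,fx=4,fy=4,interpolation=cv2.INTER_CUBIC))
E
```

```text
18.75 [0.4585 0.1693 0.1416] [[-0.006, -0.275, 0.961], [-0.001, 0.961, 0.275], [-1.0, 0.0, -0.006]] 0.19512394409983314 [-0.1   0.09 -0.28]
```

View pics/w18_b.png

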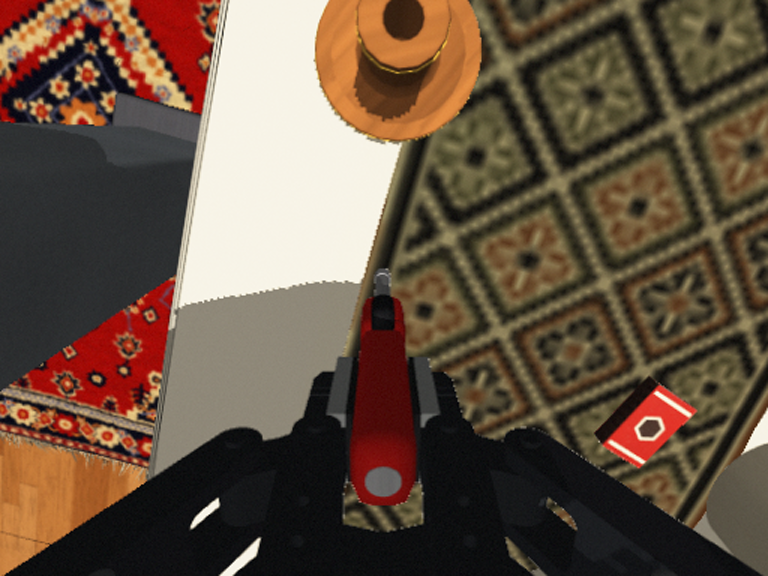

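View pics/s18.png

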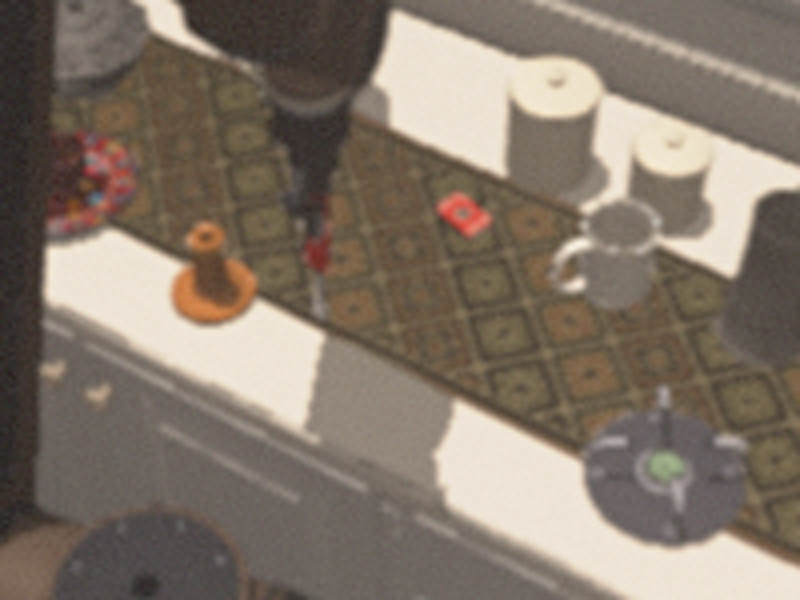

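Request:
jog_arm --jaw '[0.1, 0.1, 0.1, 0.1]' --pt "0.02 0 0" --pt "0.034 0 0" --pt "0.034 0 0" --pt "0.034 0 0" --roll '[0, 0, 0, 0]' --grip_force 20

```text
clock: 19.35
position: [0.4599, 0.1697, 0.1339]
ee_rot: [-0.219, 1.559, 0.219]
contact_force: [0.9, -0.6, -1.1]
width: 0.192
```

Request:
jog_arm --jaw '[0.1, 0.1, 0.1]' --pt "0.004 0 0" --pt "0.004 0 0" --pt "0.004 0 0" --roll '[0, 0, 0]'

```text
clock: 19.73
position: [0.4598, 0.1697, 0.1325]
ee_rot: [-0.219, 1.56, 0.219]
contact_force: [-0.6, 0.6, -1.4]
width: 0.194
```

Request:
jog_arm --jaw '[0.1, 0.1, 0.1]' --pt "0.005 0 0" --pt "0.005 0 0" --pt "0.005 0 0" --roll '[0, 0, 0]'

```text
clock: 20.1
position: [0.46, 0.1697, 0.1314]
ee_rot: [-0.219, 1.559, 0.219]
contact_force: [-0.6, -0.0, 6.5]
width: 0.196
```

Request:
jog_arm --jaw '[0.1, 0.1, 0.1]' --pt "0.004 0 0" --pt "0.004 0 0" --pt "0.004 0 0" --roll '[0, 0, 0]'

```text
clock: 20.48
position: [0.4603, 0.1698, 0.1312]
ee_rot: [-0.219, 1.558, 0.219]
contact_force: [-3.0, -0.9, 20.0]
width: 0.192
```

Request:
jog_arm --jaw '[0.1, 0.1, 0.1, 0.1]' --pt "0.002 -0.044 0" --pt "0.008 -0.087 0" --pt "0.017 -0.129 0" --pt "0.017 -0.129 0" --roll '[0, 0, 0, 0]'

```text
clock: 20.98
position: [0.4708, 0.1319, 0.1252]
ee_rot: [-0.218, 1.559, 0.218]
contact_force: [-1.8, -2.4, 8.6]
width: 0.196
```

```bash
python3 snap.py w19
```

```text
20.975 [0.4708 0.1319 0.1252] [[0.001, -0.274, 0.962], [0.0, 0.962, 0.274], [-1.0, -0.0, 0.001]] 0.19631343719805458 [-1.79 -2.42  8.56]
```

View pics/w19_b.png

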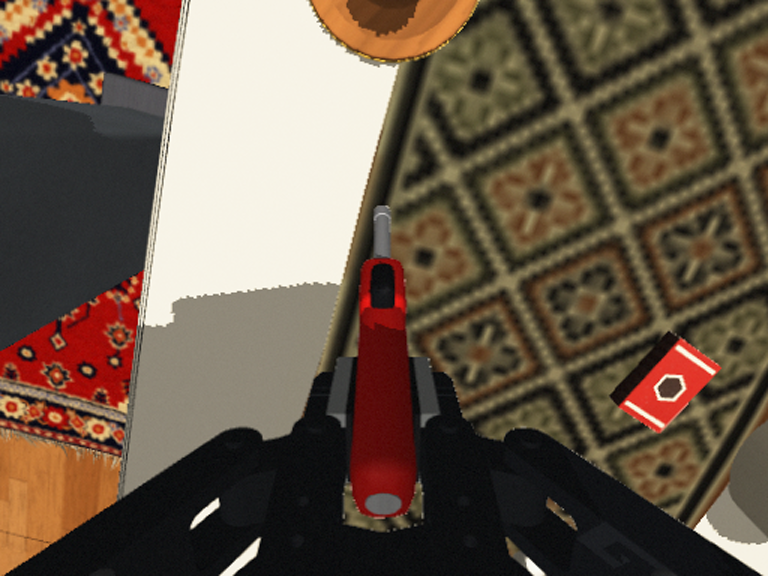

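Request:
jog_arm --jaw '[0.1, 0.1, 0.1, 0.1, 0.1, 0.1, 0.1, 0.1]' --pt "0.013 -0.042 0" --pt "0.03 -0.082 0" --pt "0.05 -0.121 0" --pt "0.073 -0.157 0" --pt "0.1 -0.192 0" --pt "0.129 -0.224 0" --pt "0.136 -0.23 0" --pt "0.136 -0.23 0" --roll '[0, 0, 0, 0, 0, 0, 0, 0]'

```text
clock: 22.02
position: [0.4897, 0.0659, 0.0841]
ee_rot: [-0.218, 1.559, 0.218]
contact_force: [0.8, -3.2, 4.5]
width: 0.194
```

```bash
python3 snap.py w20
```

```text
22.025 [0.4897 0.0659 0.0841] [[0.0, -0.275, 0.962], [-0.0, 0.962, 0.275], [-1.0, -0.0, 0.0]] 0.19356423245453827 [ 0.83 -3.15  4.51]
```

View pics/w20_b.png

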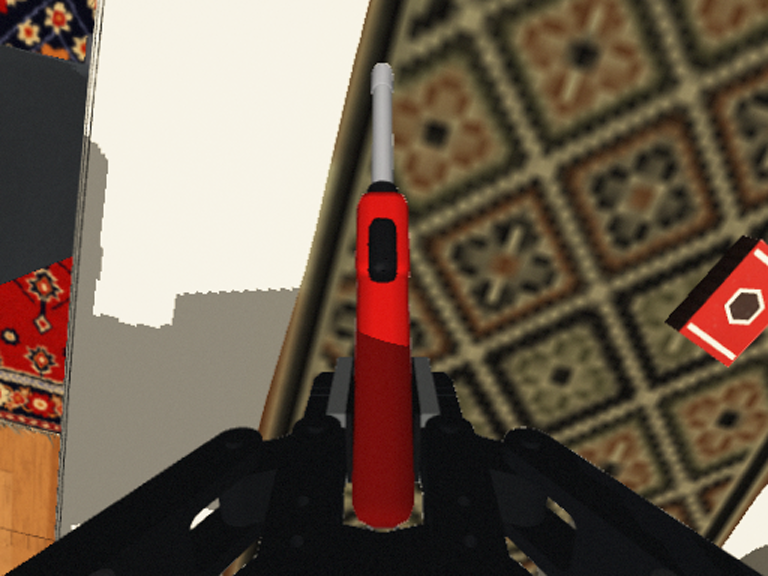

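```bash
cat > tip.py <<'E'
import sys
from h import *
n,u,v=sys.argv[1],float(sys.argv[2]),float(sys.argv[3])
m=lm(n)
# camera in tool frame: use state (arm still)
s=ctrl.read_state();Rt=toolR(s);p=s['position']
o,d=ray(m,(u/1.5,v/1.5)); o=Rt.T@(o-p);d=Rt.T@d
g=np.array([-.019,0,0])
# intersect circle radius .15 in x-y about g
a=d[0]**2+d[1]**2;q=(o-g)[:2];b=2*q@d[:2];c=q@q-.15**2
for sg in(-1,1):
    tt=(-b+sg*np.sqrt(b*b-4*a*c))/(2*a);P=o+tt*d
    th=np.degrees(np.arctan2(P[1],P[0]-g[0]));print("tool tip",P.round(4),"theta",th.round(2),"world",(p+Rt@P).round(4))
E
python3 tip.py w20 381 66; python3 tip.py w20 381 72
```

```text
tool tip [-0.1465  0.079   0.001 ] theta 148.24 world [0.4689 0.1421 0.2307]
tool tip [0.0832 0.1098 0.0003] theta 47.04 world [0.4599 0.1715 0.0009]
tool tip [-0.1465  0.079   0.001 ] theta 148.21 world [0.4688 0.1422 0.2307]
tool tip [0.0855 0.1076 0.0003] theta 45.83 world [ 0.4605  0.1694 -0.0014]
```

Request:
jog_arm --jaw '[0.05, 0.05, 0.05, 0.05, 0.05, 0.05]' --pt "0 0 0" --pt "0 0 0" --pt "0 0 0" --pt "-0.05 0 0" --pt "-0.2 0 0" --pt "-0.3 0 0" --roll '[0, 0, 0, 0, 0, 0]' --grip_force 80

```text
clock: 22.82
position: [0.4894, 0.0661, 0.1761]
ee_rot: [-0.219, 1.559, 0.219]
contact_force: [-0.3, -0.7, -0.1]
width: 0.188
```

```bash
python3 snap.py w21; python3 -c "
from h import *
im=ctrl.capture('scene');cv2.imwrite('pics/s21.png',cv2.resize(im[130:280,150:350],None,fx=4,fy=4,interpolation=cv2.INTER_CUBIC))
im=cv2.imread('pics/w21.png');cv2.imwrite('pics/w21c.png',cv2.resize(im[20:140,200:310],None,fx=5,fy=5,interpolation=cv2.INTER_CUBIC))"
```

```text
22.825 [0.4894 0.0661 0.1761] [[0.001, -0.275, 0.961], [-0.0, 0.961, 0.275], [-1.0, -0.0, 0.001]] 0.18769299601234 [-0.3  -0.69 -0.12]
```

View pics/s21.png

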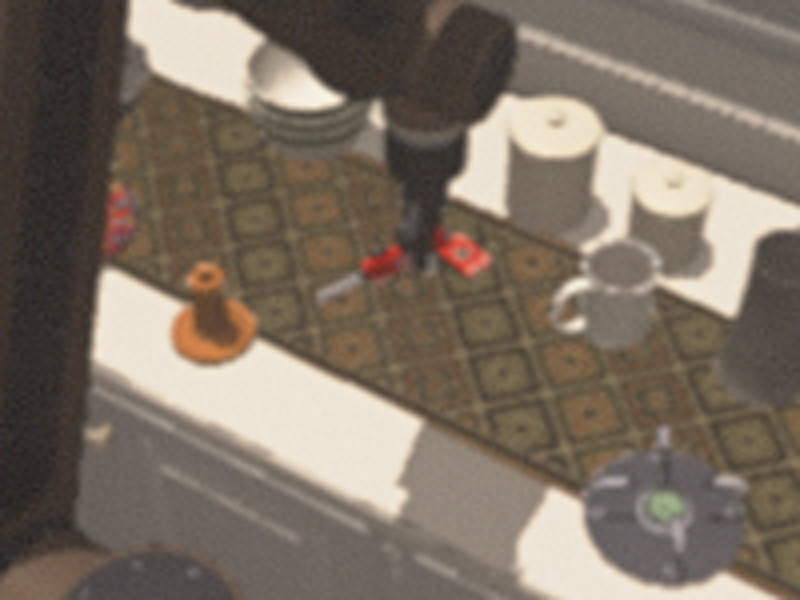

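View pics/w21c.png

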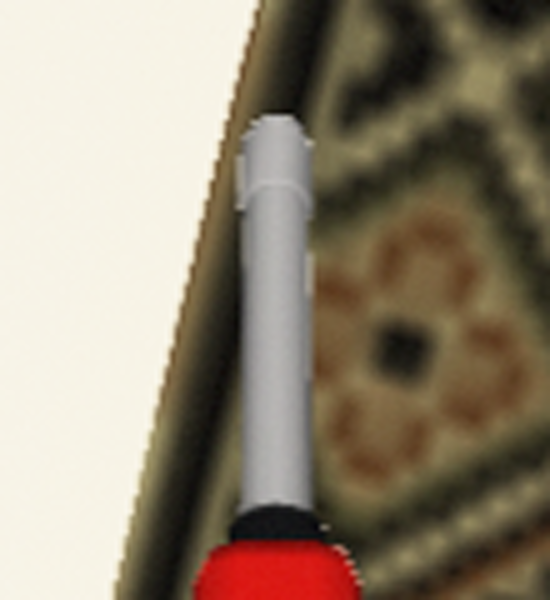

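```bash
cat > fit.py <<'E'
import sys
from h import *
from scipy.optimize import brentq
n,vtip,vb=sys.argv[1],float(sys.argv[2]),float(sys.argv[3])
m=lm(n);s=ctrl.read_state();Rt=toolR(s);p=s['position']
def px(th,L,off,g=-.019):
    ax=np.array([np.cos(th),np.sin(th),0]);nr=np.array([-np.sin(th),np.cos(th),0])
    return proj(m,p+Rt@(np.array([g,0,0])+L*ax+off*nr))[0]
th=brentq(lambda t:px(t,.15,.0048)[1]-vtip,np.radians(30),np.radians(60))
print("theta L=.15:",np.degrees(th),"pred base v",px(th,.075,.0048),'tip px',px(th,.15,.0048))
for g in(-.023,-.019,-.015):
  for L in(.145,.15,.155):
    th=brentq(lambda t:px(t,L,.0048,g)[1]-vtip,np.radians(25),np.radians(65));print(g,L,np.degrees(th).round(1),px(th,L-.075,.0048,g)[1].round(1), 'tip tool',(np.array([g,0,0])+L*np.array([np.cos(th),np.sin(th),0])).round(4))
E
python3 fit.py w21 43 122
```

```text
theta L=.15: 45.6042669829061 pred base v [255.28602774 135.35549531] tip px [255.53708484  43.        ]
-0.023 0.145 46.9 142.5 tip tool [0.0761 0.1059 0.    ]
-0.023 0.15 45.3 136.7 tip tool [0.0824 0.1067 0.    ]
-0.023 0.155 43.9 131.4 tip tool [0.0887 0.1075 0.    ]
-0.019 0.145 47.2 141.0 tip tool [0.0795 0.1064 0.    ]
-0.019 0.15 45.6 135.4 tip tool [0.0859 0.1072 0.    ]
-0.019 0.155 44.2 130.2 tip tool [0.0922 0.108  0.    ]
-0.015 0.145 47.5 139.6 tip tool [0.083  0.1069 0.    ]
-0.015 0.15 45.9 134.0 tip tool [0.0894 0.1077 0.    ]
-0.015 0.155 44.4 129.0 tip tool [0.0957 0.1085 0.    ]
```

Request:
jog_arm --jaw '[0.05, 0.05, 0.05, 0.05, 0.05, 0.05]' --pt "0.1 0 0" --pt "0.2 0 0" --pt "0.27 0 0" --pt "0.288 0 0" --pt "0.288 0 0" --pt "0.288 0 0" --roll '[0, 0, 0, 0, 0, 0]'

```text
clock: 23.68
position: [0.4897, 0.0662, 0.0882]
ee_rot: [-0.219, 1.559, 0.219]
contact_force: [0.1, -0.3, -1.1]
width: 0.189
```

Request:
jog_arm --jaw '[0.05, 0.05, 0.05]' --pt "0.004 0 0" --pt "0.004 0 0" --pt "0.004 0 0" --roll '[0, 0, 0]'

```text
clock: 24.05
position: [0.4895, 0.0662, 0.0865]
ee_rot: [-0.219, 1.559, 0.219]
contact_force: [-0.3, 0.4, -0.7]
width: 0.191
```

Request:
jog_arm --jaw '[0.05, 0.05, 0.05]' --pt "0.004 0 0" --pt "0.004 0 0" --pt "0.004 0 0" --roll '[0, 0, 0]'

```text
clock: 24.42
position: [0.4895, 0.0661, 0.0851]
ee_rot: [-0.219, 1.56, 0.219]
contact_force: [-0.2, 0.0, 0.1]
width: 0.189
```

Request:
jog_arm --jaw '[0.05, 0.05, 0.05]' --pt "0.003 0 0" --pt "0.003 0 0" --pt "0.003 0 0" --roll '[0, 0, 0]'

```text
clock: 24.8
position: [0.4896, 0.0661, 0.0843]
ee_rot: [-0.219, 1.559, 0.219]
contact_force: [1.5, -2.0, 3.6]
width: 0.185
```

Request:
jog_arm --jaw '[0.05, 0.05, 0.05]' --pt "0.003 0 0" --pt "0.003 0 0" --pt "0.003 0 0" --roll '[0, 0, 0]'

```text
clock: 25.18
position: [0.4898, 0.066, 0.0837]
ee_rot: [-0.219, 1.559, 0.218]
contact_force: [-0.3, -5.4, 9.3]
width: 0.189
```

```bash
python3 - <<'E'
from h import *
S=ctrl.camera_model("scene");T=ctrl.camera_model("top")
for px in [(331,222),(353,230),(341,230)]: print("mill base",atz(S,px,0).round(3))
print("mill top",[tri([(S,(347,190)),(T,(321,167))])])
for px in [(313,197),(325,199)]: print(atz(T,px,0).round(3))
print(atz(lm('w2'),(300/1.5,400/1.5),0), proj(lm('w2'),[[.62,-.19,0],[.65,-.2,0],[.65,-.2,.2]])*1.5)
im=cv2.imread('pics/scene0.png');cv2.imwrite('pics/mill.png',cv2.resize(im[170:250,300:400],None,fx=6,fy=6,interpolation=cv2.INTER_CUBIC))
E
```

```text
mill base [ 0.667 -0.196  0.   ]
mill base [ 0.675 -0.29   0.   ]
mill base [ 0.649 -0.248  0.   ]
mill top [(array([ 0.68640889, -0.22599329,  0.1961339 ]), [array([ 1. , -1.4]), array([-0.3,  1.3])])]
[ 0.654 -0.204  0.   ]
[ 0.64  -0.268  0.   ]
[ 0.66071358 -0.18369178  0.        ] [[291.85987037 366.17329107]
 [284.28697135 391.23426169]
 [226.3304702  543.89900143]]
```

View pics/mill.png

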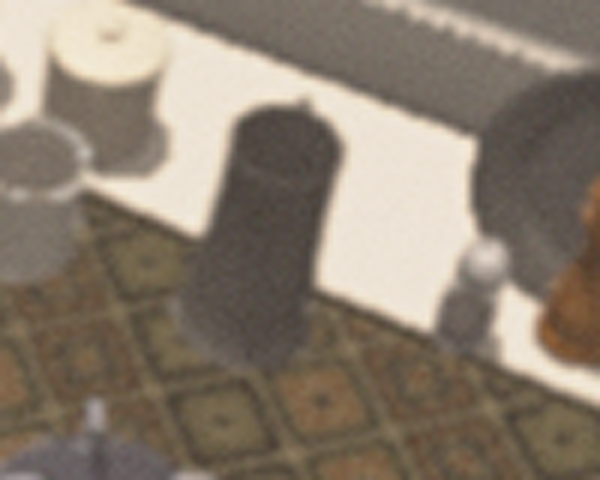

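Request:
jog_arm --jaw '[0.05, 0.05, 0.05, 0.05, 0.05, 0.05, 0.05, 0.05, 0.05, 0.05]' --pt "-0.05 0 0" --pt "-0.15 0 0" --pt "-0.27 0 0" --pt "-0.4 0 0" --pt "-0.42 -0.1 -0.04" --pt "-0.42 -0.22 -0.09" --pt "-0.42 -0.34 -0.14" --pt "-0.42 -0.46 -0.19" --pt "-0.42 -0.58 -0.24" --pt "-0.42 -0.6 -0.25" --roll '[0, 0, 0, 0, 0.1, 0.2, 0.3, 0.4, 0.5, 0.6]'

```text
clock: 26.42
position: [0.4663, -0.1292, 0.2098]
ee_rot: [0.155, 1.565, -0.155]
contact_force: [0.2, 0.3, -0.8]
width: 0.189
```

Request:
jog_arm --jaw '[0.05, 0.05]' --pt "0 0 0" --pt "0 0 0" --roll '[0.058, 0.058]'

```text
clock: 26.68
position: [0.4666, -0.1274, 0.2097]
ee_rot: [0.187, 1.563, -0.187]
contact_force: [0.2, -0.1, -1.1]
width: 0.19
```

```bash
python3 snap.py w22; python3 -c "
from h import *
s=ctrl.read_state();y=toolR(s)[:,1];print(np.degrees(np.arctan2(y[1],y[0])));print(slide_to(s,[.4418,-.3193,s['position'][2]]))"
```

```text
26.675 [ 0.4666 -0.1274  0.2097] [[-0.0, 0.236, 0.972], [0.0, 0.972, -0.236], [-1.0, 0.0, -0.0]] 0.19046689883186696 [ 0.19 -0.14 -1.13]
76.41512882603497
[-1.19921626e-04 -6.41458638e-01  6.97782397e-02]
```

View pics/w22_b.png

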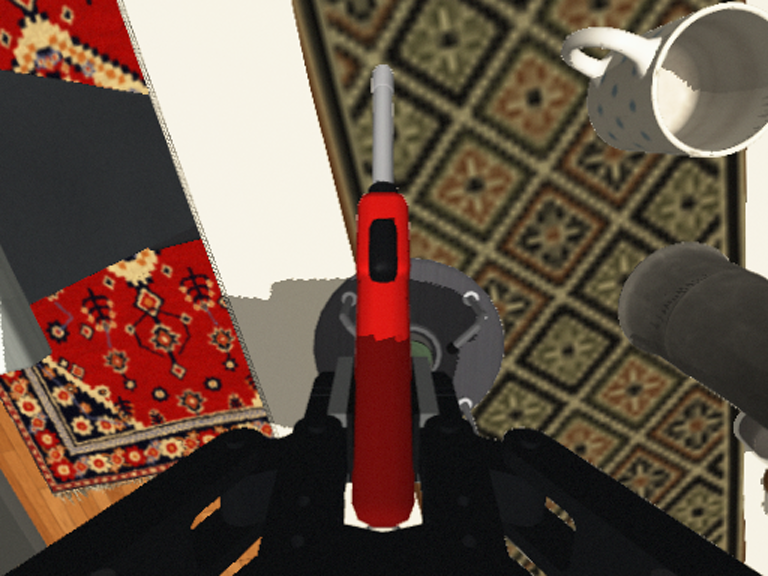

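Request:
jog_arm --jaw '[0.05, 0.05, 0.05, 0.05, 0.05, 0.05, 0.05]' --pt "0 -0.12 0.02" --pt "0 -0.28 0.04" --pt "0 -0.44 0.06" --pt "0 -0.58 0.07" --pt "0 -0.641 0.07" --pt "0 -0.641 0.07" --pt "0 -0.641 0.07" --roll '[0, 0, 0, 0, 0, 0, 0]'

```text
clock: 27.6
position: [0.442, -0.3181, 0.2093]
ee_rot: [0.187, 1.563, -0.186]
contact_force: [-1.1, 0.6, -1.1]
width: 0.187
```

```bash
python3 snap.py w23
```

```text
27.6 [ 0.442  -0.3181  0.2093] [[-0.0, 0.235, 0.972], [0.001, 0.972, -0.235], [-1.0, 0.001, -0.0]] 0.18699439514719027 [-1.13  0.57 -1.12]
```

View pics/w23_b.png

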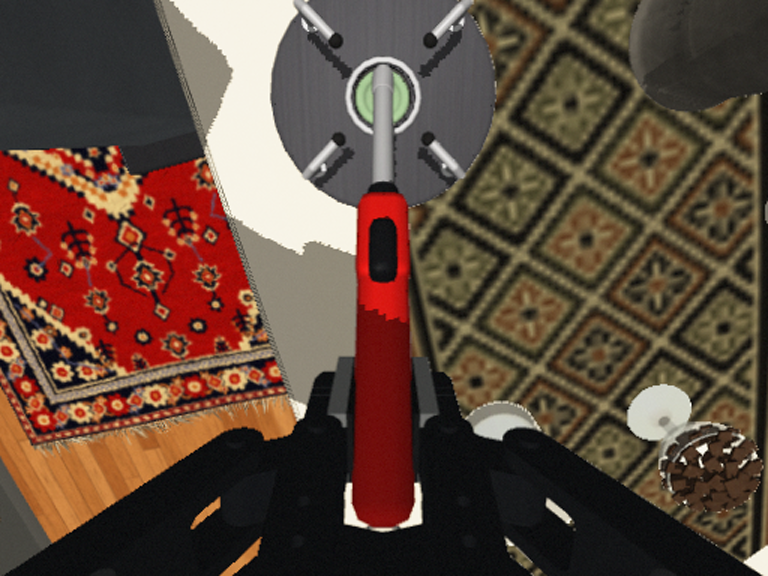

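Request:
jog_arm --jaw '[0.05, 0.05, 0.05, 0.05, 0.05, 0.05]' --pt "0.08 0 0" --pt "0.17 0 0" --pt "0.24 0 0" --pt "0.24 0 0" --pt "0.24 0 0" --pt "0.24 0 0" --roll '[0, 0, 0, 0, 0, 0]'

```text
clock: 28.4
position: [0.4423, -0.3194, 0.1382]
ee_rot: [0.186, 1.561, -0.187]
contact_force: [-0.7, 0.7, -0.5]
width: 0.188
```

```bash
python3 snap.py w24; python3 - <<'E'
from ov import *
s=ctrl.read_state(); Rt=toolR(s);p=s['position']
c=(0.4668,-0.2158)
th=np.radians(46.9)
T=p+Rt@np.array([.0813,.1065,0])
print("tip est",T)
nr=Rt@np.array([-np.sin(th),np.cos(th),0]);zz=Rt[:,2]
end=np.array([T+.0048*(np.cos(a)*nr+np.sin(a)*zz) for a in t])
cr=lambda P:[(np.array([P-[.002,0,0],P+[.002,0,0]]),(255,0,0)),(np.array([P-[0,.002,0],P+[0,.002,0]]),(255,0,0))]
overlay('w24',(195,10,315,110),6,[(circ(c,.0215,.015),(0,0,255)),(circ(c,.0265,.015),(0,0,255)),(circ(c,.018,.025),(0,165,255)),(end,(255,0,255))]+cr(np.array([*c,.025])),'pics/w24o.png')
E
```

```text
28.4 [ 0.4423 -0.3194  0.1382] [[0.001, 0.236, 0.972], [-0.001, 0.972, -0.236], [-1.0, -0.001, 0.001]] 0.18778261245660655 [-0.71  0.71 -0.47]
tip est [ 0.4673164  -0.21598756  0.05678834]
```

View pics/w24o.png

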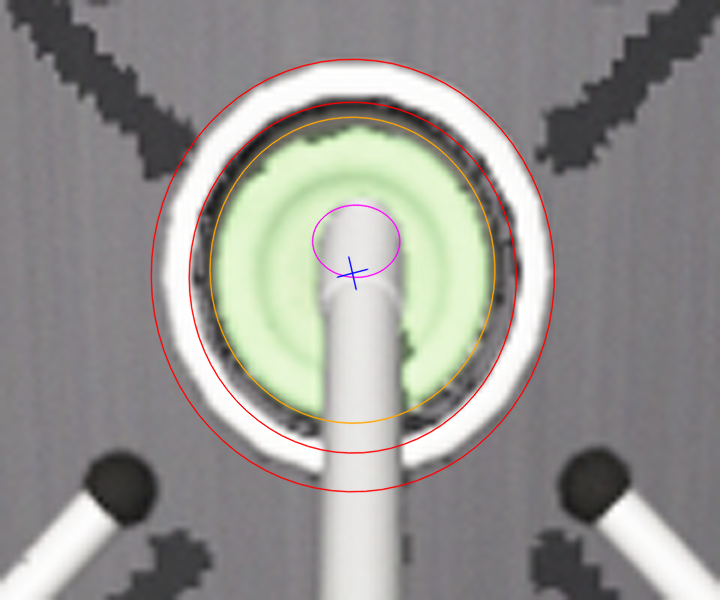

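Request:
jog_arm --jaw '[0.05, 0.05, 0.05, 0.05, 0.05, 0.05]' --pt "0.02 0 -0.003" --pt "0.04 0 -0.003" --pt "0.06 0 -0.003" --pt "0.071 0 -0.003" --pt "0.071 0 -0.003" --pt "0.071 0 -0.003" --roll '[0, 0, 0, 0, 0, 0]'

```text
clock: 29.2
position: [0.441, -0.3192, 0.1161]
ee_rot: [0.187, 1.562, -0.187]
contact_force: [0.4, -0.5, -1.2]
width: 0.188
```

```bash
python3 snap.py w25; python3 - <<'E'
from ov import *
s=ctrl.read_state(); Rt=toolR(s);p=s['position']
c=(0.4668,-0.2158)
th=np.radians(46.9)
T=p+Rt@np.array([.0813,.1065,0])
print("tip est",T)
nr=Rt@np.array([-np.sin(th),np.cos(th),0]);zz=Rt[:,2]
end=np.array([T+.0048*(np.cos(a)*nr+np.sin(a)*zz) for a in t])
cr=lambda P:[(np.array([P-[.002,0,0],P+[.002,0,0]]),(255,0,0)),(np.array([P-[0,.002,0],P+[0,.002,0]]),(255,0,0))]
overlay('w25',(195,10,315,110),6,[(circ(c,.0215,.015),(0,0,255)),(circ(c,.0265,.015),(0,0,255)),(circ(c,.018,.025),(0,165,255)),(end,(255,0,255))]+cr(np.array([*c,.025])),'pics/w25o.png')
S=ctrl.camera_model('scene')
im=ctrl.capture('scene');cv2.imwrite('pics/s25.png',cv2.resize(im[170:320,180:380],None,fx=4,fy=4,interpolation=cv2.INTER_CUBIC))
cv2.imwrite('pics/s25c.png',cv2.resize(im[225:285,280:360],None,fx=10,fy=10,interpolation=cv2.INTER_CUBIC))
im=ctrl.capture('top');cv2.imwrite('pics/t25.png',im)
E
```

```text
29.2 [ 0.441  -0.3192  0.1161] [[0.0, 0.236, 0.972], [-0.0, 0.972, -0.236], [-1.0, -0.0, 0.0]] 0.18842878719919706 [ 0.44 -0.53 -1.21]
tip est [ 0.46619071 -0.21570112  0.03480366]
```

View pics/w25o.png

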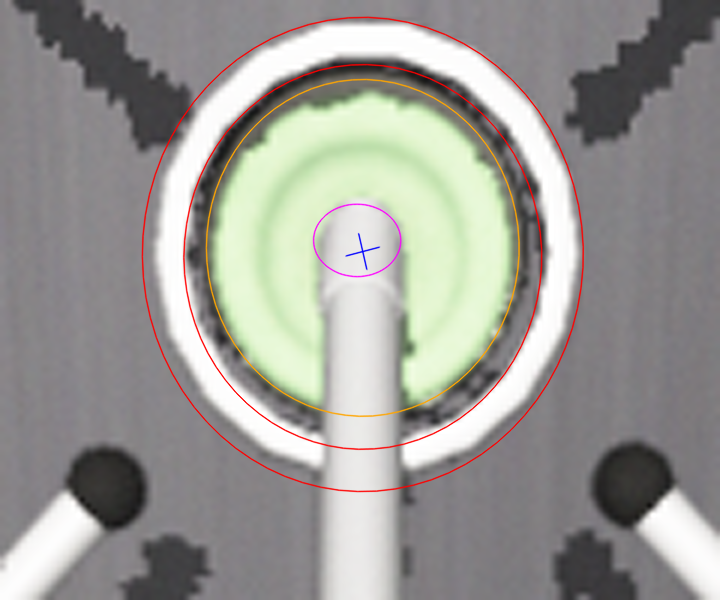

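View pics/s25.png

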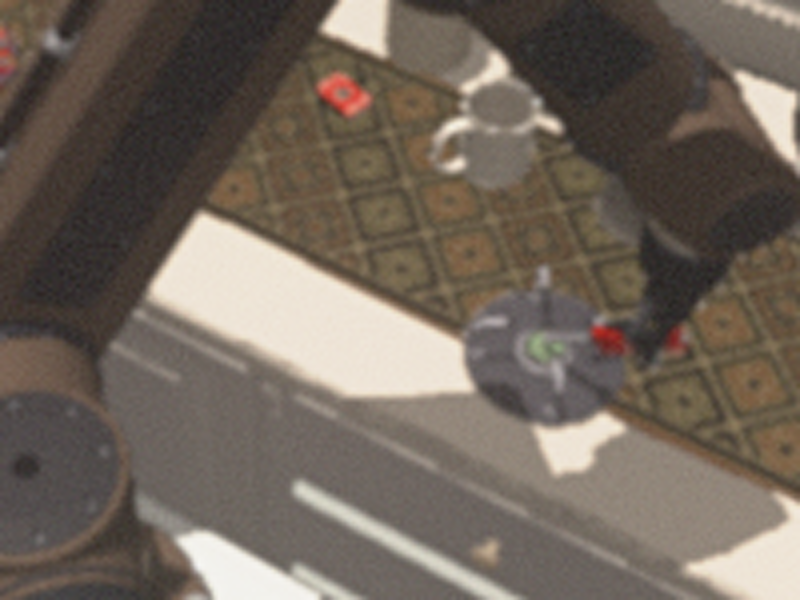

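View pics/s25c.png

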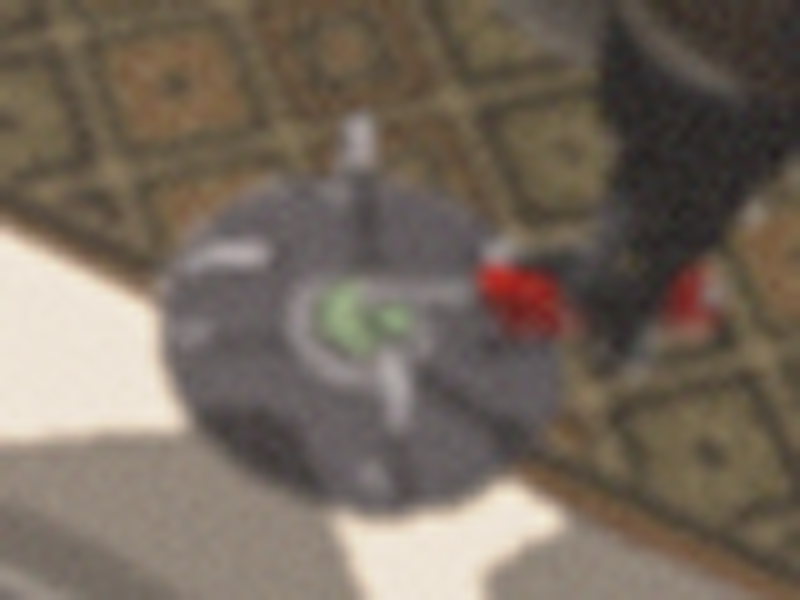

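```bash
python3 - <<'E'
from h import *
S=ctrl.camera_model('scene')
for P in [(.4668,-.2158,.025),(.4665,-.2157,.035),(.4665,-.2157,.030),(.4665,-.2157,.040)]:
    q=proj(S,P)[0];print(P,q.round(1),((q-[280,225]+.5)*10).round(0))
print(tri([(lm('w25'),(195+361/6-.4,10+237/6-.4)),(S,(280+358/10-.5,225+291/10-.5))]))
im=cv2.imread('pics/t25.png');cv2.imwrite('pics/t25c.png',cv2.resize(im[140:260,190:430],None,fx=3.3,fy=3.3,interpolation=cv2.INTER_CUBIC))
s=ctrl.read_state();print(s['clock'],s['position'],s['width'],s['contact_force'],np.abs(s['qd']).max())
E
```

```text
(0.4668, -0.2158, 0.025) [315.6 254.6] [361. 301.]
(0.4665, -0.2157, 0.035) [315.9 253.1] [364. 286.]
(0.4665, -0.2157, 0.03) [315.7 253.9] [362. 294.]
(0.4665, -0.2157, 0.04) [316.  252.3] [365. 278.]
(array([ 0.46682063, -0.21437877,  0.0300609 ]), [array([-0.3, -0.8]), array([0.1, 0.1])])
29.35 [ 0.44102836 -0.31918209  0.116143  ] 0.18641180160709592 [-0.48134969  0.33804633 -1.05719368] 0.0020426574873418767
```

View pics/t25c.png

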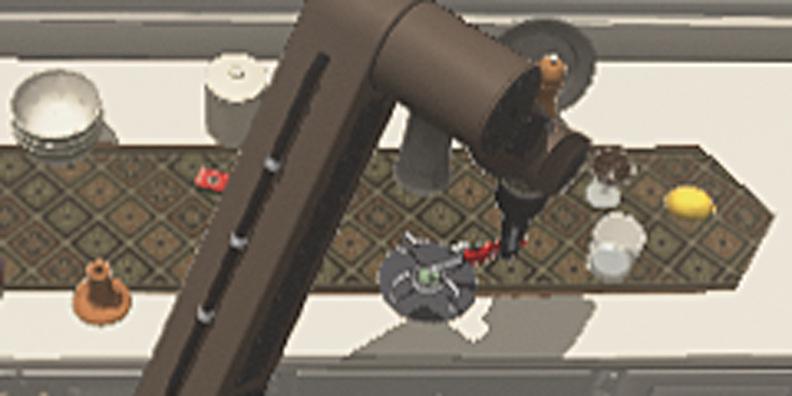

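```bash
python3 - <<'E'
from h import *
print(ctrl.finish_job()); s=ctrl.read_state(); print(s['clock'],s['position'],s['width'],s['contact_force'])
E
```

```text
the job is handed in; nothing more can be done
None
the job is handed in; nothing more can be done
```

The job is handed in at about 29.4 s of the 69 s allowed, with the lighter held still over the candle. No verdict was reported.

- **Tea light:** I set it into the warmer's cup and let go. The floor contact came at the expected height, and the view after release showed it sitting concentric in the collar.
- **Lighter:** I drew it straight up out of the stand, and later pictures show the stand upright in its place. The moves could not tilt the tool, so I set the nozzle on bare worktop and moved the gripper in an arc, letting the lighter turn in a light grip. I then tightened the grip to 80 N. By picture and by contact height it slants at about 46 to 47 degrees, nozzle down.
- **Final pose:** The nozzle points in between two of the warmer's arms. Using a touch of the nozzle on the worktop as reference, its tip is about 10 mm above the wick. In the wrist picture it is within about 1 mm sideways. The lower edge of the nozzle's end clears the wick by about 6.5 mm. The force reading was only noise, about 1 N, and the arm was still.

**Checks that disagreed:**
- A rough triangulation with the coarse scene camera put the tip only about 5 mm above the wick. I trusted the touch measurement instead.
- The tea light measured nearer 36 mm across than 38 mm in the jaws.

I did not go near the mug, tumbler or matchbox. In the last pictures the mug, matchbox and warmer looked unmoved, but I did not compare the tumbler closely.

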